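# Set the seasoning station straight before service

## Task

Put the seasoning station back in order before service: stand the loose spice jar and the salt shaker upright in the two empty pockets of the steel jar rack, set the loose lidded sauce pot upright in the empty well of the pot tray, and press the probe thermometer down into its clip dock, probe lying in the forks, until it snaps fully home. The jar already in the rack and the pot already in the tray stay in their places.

Things in the scene. Friction and masses are not known exactly. Their poses are not given: they have to be found in the camera images.
- spice_jar: The loose spice jar standing on the table: round, red cap, 45 mm diameter, 108 mm tall, 110 g. Origin at the centre of its underside, z up its axis. The cap is the top 20 mm and the widest part; grip it there from above.
- salt_shaker: The loose salt shaker standing on the table: round clear and white body with a pale grey domed top, 44 mm diameter, 90 mm tall, 100 g. Origin at the centre of its underside, z up its axis. The body reaches to 74 mm, the dome (34 mm diameter) above it; grip the body about 60 mm above its underside.
- sauce_pot: The loose lidded portion pot standing on the table: brown sauce under a pale flat lid, 36 mm tall, 50 g. Origin at the centre of its underside, z up. The tub is 48 mm wide; the lid, from 30 to 36 mm above the underside, is 53 mm in diameter and is where the pot is best gripped.
- probe_thermometer: Thermometer lying flat on the table, 178 mm long, 50 g: yellow box-shaped handle 26 wide (x), 66 long (y), 17 mm high, and a thin probe, 3.6 mm thick, its axis 8 mm up. Origin on the underside, half way along the whole length: handle centre at y = +56 mm, probe pointing to -y, tip at y = -89 mm. z up.
- jar_rack: Fixed steel rack, 68 (x) by 198 mm (y), three open pockets in a row along y, each 62 mm square inside. Origin under its centre, on the table. Pocket centres at x = 0, y = -65, 0, +65 mm, floors at z = 5 mm. Long walls (facing x) 31 mm high, dividers and ends (across the row) 43 mm. The middle pocket is taken, the outer two are empty; either jar may go in either.
- racked_jar: Round spice jar with an orange-red cap, 44 mm diameter, 98 mm tall, that already stands in the middle pocket of the rack and stays there. Origin at the centre of its underside, z up.
- pot_tray: Fixed flat steel tray, 92 mm (x) by 166 mm (y), 8 mm high, with a wire loop at each end and two round wells, each 68 mm in diameter and 5 mm deep. Origin at the centre of its underside, on the table; well centres at y = -38 mm (empty) and y = +38 mm (taken), x = 0; well floor at z = 3 mm.
- racked_pot: Lidded portion pot with green sauce, 53 mm diameter, 36 mm tall, that already stands in one well of the tray and stays there. Origin at the centre of its underside, z up.
- clip_dock: Fixed grey snap-in dock for the thermometer, base 72 (x) by 198 mm (y), 6 mm high. Origin under its centre, on the table. Fully home, the thermometer lies flat, its axes along the dock's and its origin 10 mm above the dock's: handle toward +y, probe toward -y between two pairs of low posts, the forks (14 mm gap, 25 mm high), at y = +15 and -80 mm; an end stop, 21 mm high, is at y = +96 mm.
- dock_seat (a point): Centre of the dock's seat, x = 0, y = +56, z = 10 mm in the dock, where the handle's underside goes. Four jaws, 47 mm high, 31 mm apart in x and flared at the top, stand 26 mm before and behind it in y; 38 mm between them is open for fingers. Their four sprung balls catch the handle some 23 mm above the seat; pushed down with 6 to 10 N it passes and they snap over its top edges.
Not all that is in view belongs to the job. Leave any pink look-alike of the jar_rack alone.

How it is judged:
By the outcome, as a careful person would: the job done as asked, in the order asked, and still so for the second after the job is handed in, with the robot touching nothing.
It also fails if it takes over 99 s, if anything falls off the work surface, if the arm or the gripper's body presses on something with over 40 N, if the wrist force passes 120 N, or if a joint passes its speed limit or range.

## Robot

A 6-joint arm with a two-finger parallel gripper is mounted at the origin on a cart in front of the work surface, level with it; the furniture and walls round the work are solid. World frame = base frame: x ahead of the robot, y to its left, z up, the work surface at z = 0. Lengths are in mm, angles in rad, forces in N, time in s.
With the tool pointing down it reaches from about 275 to 875 mm from the base axis. Payload 12.5 kg.
Tool frame: the origin (TCP) lies on the mounting face of the last link; the fingertips stand 173 mm ahead of it and the grasp point (between the pads) lies 155 mm ahead of it (manip.tip_reach is the distance from the TCP to the fingertips, in mm); x points along the fingers, z is the direction in which the jaws open and shut, and the axes are right-handed (so a half turn about x gives the same grasp; the last joint's range is limited). The gripper opens to 85 mm and grips with 20 to 120 N. Pads are 22 mm wide; open, the fingers measure 114 mm over their backs; the gripper's body (76 mm by 85 mm) begins 54 mm behind the grasp point. The pads swing forward as they close: fully open they stand 13 mm farther back than shut.
Start: joints at [1.085, 0.351, 1.652, -0, 1.139, -0.085], TCP at [214.554, 506.411, 404.69] pointing down, gripper open.
Joint ranges: [-2.75, 2.75], [-0.79, 2.1], [0.01, 2.65], [-1.57, 4.71], [0.07, 3.14], [-2.87, 2.87]. Speed limits (rad/s): [2.22, 2.22, 2.79, 3.14, 3.14, 3.14].

## Interface

Orientations are given as [roll, pitch, yaw] about the fixed x, y, z axes, in that order (R = Rz(yaw) Ry(pitch) Rx(roll)).
In Python, from bench import manip, viewer gives the robot as it stands.
- The arm moves only by the tool drive_tool, never from a script. Its argument "rows" is a list of rows, each a list of 4 numbers: the shift along the tool's x, y, z normalised to -1 to 1, where 1 is 0.2 m, then the turn about the tool's x normalised to -1 to 1, where 1 is 360 degrees. In form: [[tx, ty, tz, roll], ...]. A call has 1 to 8 rows; each row shifts and turns the commanded pose from where the row before left it, along the tool's axes as they then stand; what a row does not reach is not made up. A row lasts 1/12 s, in which the tool goes at most 41.7 mm and 7.16 degrees, less where a joint would pass 70% of its speed; a pose out of reach is approached as far as the arm can. A call with a number of a shift or a turn outside -1 to 1 is refused whole. A call with a gripper value outside its range is refused whole. "jaw" is the closure, from -1 (fully open) to 1 (shut), set as the call begins (left out, the last holds). The fingers move at their own pace and stop on an object; "newtons" is the grip in N (left out, the last holds). Time passes only in rows, so rows that do not move let the fingers close. It gives the time, the measured TCP pose, the force and the opening at its end, in the units of the state.
- manip.state(): the state, without advancing time (a new reading comes with each control period).
- viewer.read_camera(name): name is "scene" or "side" or "wrist"; returns a dict with "color" (400x640x3 uint8, blue, green, red), "fx", "fy", "cx", "cy" (pixels), "k1" (the pictures are not rectified: a ray, as slopes to the right and down, at radius r is drawn at 1 + k1 r^2 times it, then the intrinsics apply), "extrinsics" (4x4, takes a point from world to camera coordinates); the wrist camera has in their place "hand_eye" (4x4, takes a point from camera to tool coordinates, whose origin is the TCP and whose axes are the tool frame's). Camera axes: x right, y up, looking along -z (the intrinsics and any distortion apply to the point x, -y, -z); pixel columns grow to the right and rows downward; lengths in mm; the calibration is good to about 2 mm. A picture is of the moment at which its call begins: read the wrist's pose just before it. There is no depth.
- manip.hand_in(): hands the job in, once; it reports no verdict.
The state is a dict: "t": time; "joints": joint angles; "qd": joint speeds; "joint_efforts": joint torques, N m; "position": TCP position; "eef_rot": TCP orientation; "ft_force": force on the tool from outside, world axes, zero at the start; "wrist_torque": the same for the moment, N m; "width": finger opening in mm.
Only numpy, scipy, OpenCV 4.12 (cv2) and the standard library are available. Lean on these libraries where they do the work, as an engineer would, in place of code of your own. Each camera call takes 0.05 s, during which the arm holds its last target.

## Working session

There is one attempt and no reset: what is moved stays moved. The work goes in short steps, Python scripts to look and compute and a tool call to move; the robot and the scene stay as the last step left them, time stands still between calls to the robot, and variables do not carry over. Pictures are saved under pics/ and viewed, and the job is handed in when it is done.

Besides the shell and the picture viewer there is one more tool, called after ">>>" as name(argument=value, ...), one argument or row to a line, values as JSON. drive_tool: Moves the arm, as the interface text tells. Its arguments: {"type":"object","properties":{"rows":{"type":"array","items":{"type":"array","items":{"type":"number","minimum":-1,"maximum":1}}},"jaw":{"type":"number"},"newtons":{"type":"number"}},"required":["rows"]}

```bash
ls; mkdir -p pics
python3 - <<'E'
from bench import manip, viewer
import cv2
s=manip.state()
for k,v in s.items(): print(k,v)
for n in ("scene","side","wrist"):
    c=viewer.read_camera(n); cv2.imwrite(f"pics/{n}0.png",c["color"])
    print(n,{k:v for k,v in c.items() if k!="color"})
E
```

```text
pics
t 0.0
joints [ 1.08540387e+00  3.51210410e-01  1.65243240e+00  2.14385451e-06
  1.13911378e+00 -8.45567542e-02]
qd [ 0.00029607 -0.00101063  0.00039396  0.00100362  0.00025101  0.0009521 ]
joint_efforts [ 2.40854075e-03 -5.06109095e+01 -2.91399068e+01  9.09388336e-05
  4.51485015e-03  1.52265511e-05]
position [214.49383108 506.30252183 404.16929643]
eef_rot [ 3.05536387  1.56963239 -2.05786171]
ft_force [-0.42465573 -0.8741682   0.88305512]
wrist_torque [-0.03677195  0.00174102  0.00904961]
width 85.40238793083915
scene {'fx': 437.14960063062915, 'fy': 437.14960063062915, 'cx': 323.8178010196316, 'cy': 205.0416829099165, 'k1': 0.000982023872824512, 'extrinsics': array([[ 8.79105152e-01, -4.76409987e-01,  1.44103084e-02,
        -4.26659723e+02],
       [ 2.83586975e-01,  5.47116311e-01,  7.87554551e-01,
        -1.88708437e+02],
       [-3.83082968e-01, -6.88256687e-01,  6.16076434e-01,
        -9.69014624e+02],
       [ 0.00000000e+00,  0.00000000e+00,  0.00000000e+00,
         1.00000000e+00]])}
side {'fx': 420.5582612049495, 'fy': 420.5582612049495, 'cx': 318.11120041545644, 
[... 196 characters left out ...]
66736261e-01,
        -1.07253805e+02],
       [-2.02675041e-01, -8.42885865e-01,  4.98463886e-01,
        -1.07487840e+03],
       [ 0.00000000e+00,  0.00000000e+00,  0.00000000e+00,
         1.00000000e+00]])}
wrist {'fx': 289.6687760030383, 'fy': 289.6687760030383, 'cx': 319.9262884744615, 'cy': 196.40348759377665, 'k1': -0.0170243345051863, 'hand_eye': array([[ 3.96007371e-04,  2.69290679e-01, -9.63058863e-01,
         3.06730823e+01],
       [-1.39367840e-05,  9.63058940e-01,  2.69290694e-01,
         6.89067818e+01],
       [ 9.99999921e-01, -9.32191565e-05,  3.85131485e-04,
         4.26459516e-02],
       [ 0.00000000e+00,  0.00000000e+00,  0.00000000e+00,
         1.00000000e+00]])}
```

View pics/scene0.png

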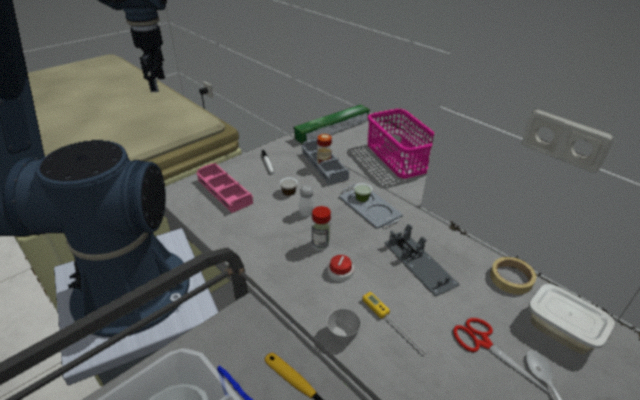

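View pics/side0.png

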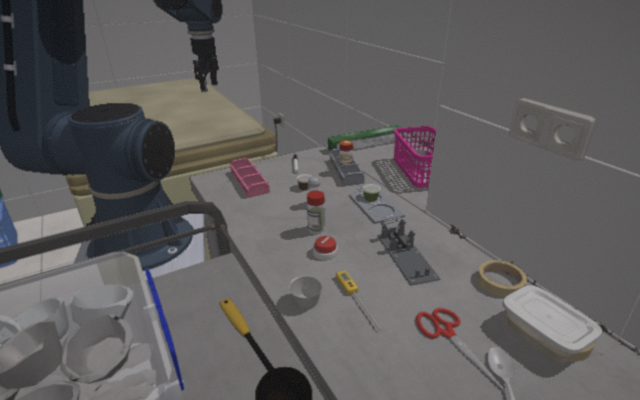

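View pics/wrist0.png

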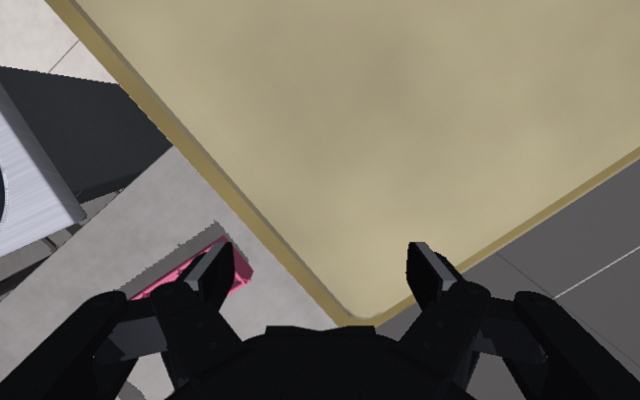

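Candidates in the scene image:
- **Spice jar:** red-capped jar (320,228). Lookalikes are the racked orange-red cap (324,145) and the low red-lidded tub (341,266).
- **Salt shaker:** (306,202).
- **Sauce pot:** brown pot (289,187), versus the green racked pot (362,192).
- **Thermometer:** yellow (375,303), versus the yellow-handled tool (290,375).
- **Rack:** grey (325,158), versus the pink one (224,187).

Next is a close crop to check these.

```bash
cat > h.py <<'E'
import numpy as np, cv2
from bench import manip, viewer
from scipy.spatial.transform import Rotation as R
def undist(c,uv):
    p=(np.asarray(uv,float).reshape(-1,2)-[c["cx"],c["cy"]])/[c["fx"],c["fy"]]
    q=p.copy()
    for _ in range(20):
        q=p/(1+c["k1"]*(q**2).sum(1,keepdims=True))
    return q
def Twc(c,st=None):
    if "extrinsics" in c: return np.linalg.inv(c["extrinsics"])
    T=np.eye(4);T[:3,:3]=R.from_euler("xyz",st["eef_rot"]).as_matrix();T[:3,3]=st["position"]
    return T@c["hand_eye"]
def rays(c,uv,st=None):
    q=undist(c,uv);T=Twc(c,st)
    d=np.c_[q[:,0],-q[:,1],-np.ones(len(q))]@T[:3,:3].T
    return T[:3,3],d/np.linalg.norm(d,axis=1,keepdims=True)
def plane(c,uv,z,st=None):
    o,d=rays(c,uv,st); return o+d*((z-o[2])/d[:,2:3])
def proj(c,P,st=None):
    T=np.linalg.inv(Twc(c,st));X=np.asarray(P,float).reshape(-1,3)@T[:3,:3].T+T[:3,3]
    q=np.c_[X[:,0],-X[:,1]]/-X[:,2:3]; q=q*(1+c["k1"]*(q**2).sum(1,keepdims=True))
    return q*[c["fx"],c["fy"]]+[c["cx"],c["cy"]]
def tri(L):
    A=np.zeros((3,3));b=np.zeros(3)
    for o,d in L:
        M=np.eye(3)-np.outer(d,d);A+=M;b+=M@o
    return np.linalg.solve(A,b)
def cap(n):
    st=manip.state();c=viewer.read_camera(n);return c,st
def crop(c,x,y,w,h,k,name):
    im=c["color"][y:y+h,x:x+w];cv2.imwrite("pics/"+name,cv2.resize(im,None,fx=k,fy=k,interpolation=cv2.INTER_CUBIC))
E
python3 - <<'E'
import cv2
a=cv2.imread("pics/scene0.png");b=cv2.imread("pics/side0.png")
cv2.imwrite("pics/s0a.png",cv2.resize(a[120:250,260:410],None,fx=4.5,fy=4.5,interpolation=2))
cv2.imwrite("pics/s0b.png",cv2.resize(a[220:370,330:470],None,fx=4,fy=4,interpolation=2))
cv2.imwrite("pics/d0a.png",cv2.resize(b[130:250,280:420],None,fx=5,fy=5,interpolation=2))
cv2.imwrite("pics/d0b.png",cv2.resize(b[210:340,310:450],None,fx=4.5,fy=4.5,interpolation=2))
E
```

```text
(no output)
```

View pics/s0a.png

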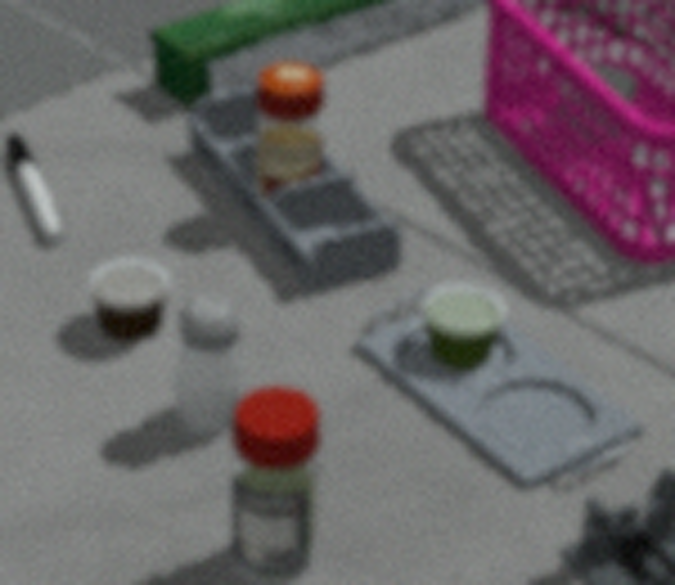

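View pics/s0b.png

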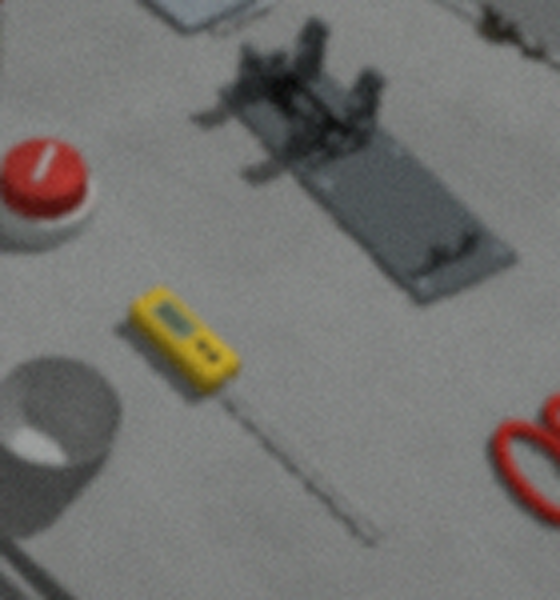

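View pics/d0a.png

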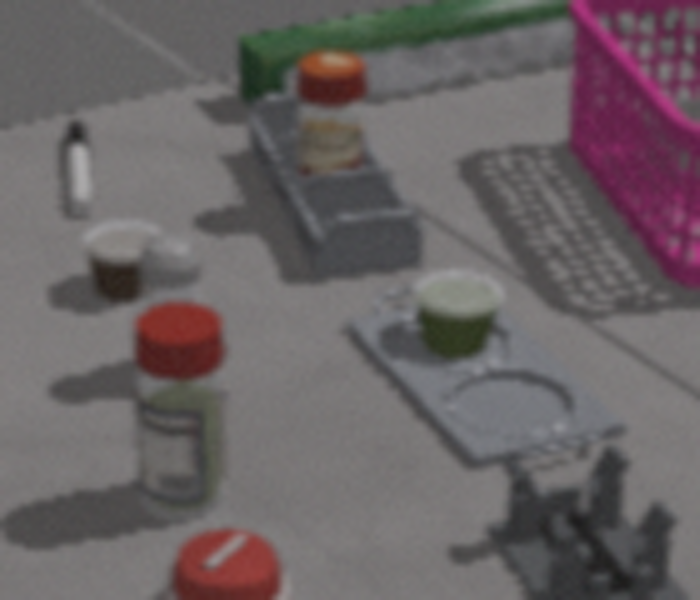

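View pics/d0b.png

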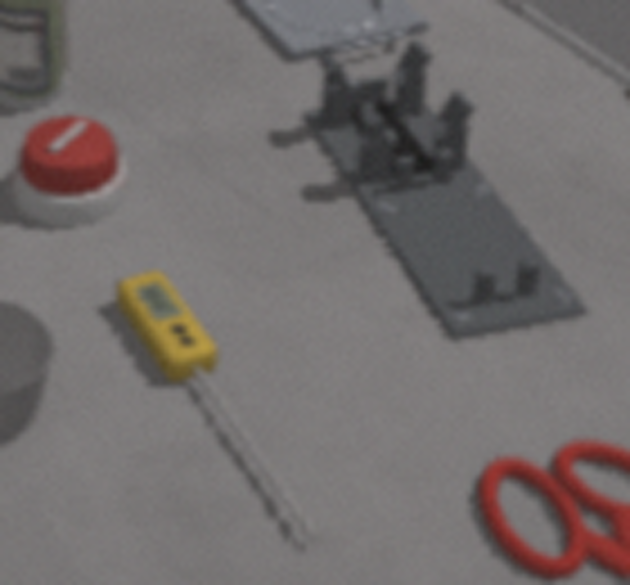

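```bash
cat > rough.py <<'E'
from h import *
S=viewer.read_camera("scene");D=viewer.read_camera("side")
A=lambda x,y:(260+x/4.5,120+y/4.5)
B=lambda x,y:(330+x/4,220+y/4)
C=lambda x,y:(280+x/5,130+y/5)
E=lambda x,y:(310+x/4.5,210+y/4.5)
def show(n,s,d,z):
    p=plane(S,[s],z)[0] if s else None;q=plane(D,[d],z)[0] if d else None
    print(n,z,None if p is None else p[:2].round(1),None if q is None else q[:2].round(1), None if (p is None or q is None) else tri([[v[0] for v in [rays(c,[u])[0:1]]][0:0] or (rays(c,[u])[0],rays(c,[u])[1][0]) for c,u in((S,s),(D,d))]).round(1))
show("jarcap",A(278,410),C(180,325),108)
show("saltdome",A(210,308),C(170,258),88)
show("pot lid",A(131,283),C(124,242),36)
show("rackpot lid",A(465,308),C(458,295),36)
show("rackjar top",A(291,80),C(332,66),103)
show("well",A(538,418),C(510,400),8)
show("rack near divider L",A(308,250),C(318,237),43)
show("rack near divider R",A(400,228),C(418,212),43)
show("rack far L",A(193,112),C(253,112),43)
show("tray nearL",A(528,480),C(475,460),8)
show("tray nearR",A(638,425),C(622,428),8)
show("tray farL",A(360,340),C(352,325),8)
show("dock nearL",B(425,300),E(457,335),6)
show("dock nearR",B(517,257),E(585,310),6)
show("dock farL",B(225,98),E(312,130),6)
show("therm head far",B(160,292),E(140,277),17)
show("th tip",B(372,540),E(302,543),8)
show("th handle/probe",B(222,390),E(195,375),10)
show("therm mid",B(186,338),E(168,322),17)
E
python3 rough.py
```

```text
jarcap 108 [442.4 -65.9] [439.4 -72.9] [443.  -62.8 103.6]
saltdome 88 [463.9  56.3] [460.2  36.3] [471.4  75.6  69.7]
pot lid 36 [463.6 167.6] [460.6 162.2] [462.9 168.4  34.1]
rackpot lid 36 [636.6  48. ] [632.5  42.5] [636.3  49.1  33.6]
rackjar top 103 [619.  244.5] [616.5 238.7] [620.1 247.7 100. ]
well 8 [637.4 -35.8] [636.7 -32.6] [632.6 -41.9  14.2]
rack near divider L 43 [575.6 139.9] [572.3 122.7] [585.7 160.2  25.1]
rack near divider R 43 [641.2 134.8] [641.6 138.2] [638.2 129.8  47.1]
rack far L 43 [587.2 329.3] [585.1 315.1] [595.4 348.5  29.2]
tray nearL 8 [600.1 -80.6] [596.1 -84.9] [599.1 -80.6   6.4]
tray nearR 8 [687.1 -69.1] [684.1 -76.3] [ 6.92e+02 -6.27e+01 -2.00e-01]
tray farL 8 [581.6  81.2] [578.5  72.7] [5.85e+02 8.85e+01 1.00e-01]
dock nearL 6 [ 587.8 -330.6] [ 584.8 -334.5] [ 588.7 -329.3    2.2]
dock nearR 6 [ 654.6 -330.4] [ 652.1 -333.8] [ 656.1 -328.9    2.2]
dock farL 6 [ 583.2 -145.6] [ 580.1 -157.9] [ 592.1 -133.5  -10.7]
therm head far 17 [ 455.5 -265.2] [ 447.1 -266.6] [ 447.1 -273.8   26.1]
th tip 8 [ 466.1 -436.3] [ 466.  -438.3] [ 467.8 -434.9    4.3]
th handle/probe 10 [ 451.7 -330.7] [ 453.9 -332.5] [ 455.5 -326.8    4. ]
therm mid 17 [ 450.5 -298.1] [ 450.4 -301.8] [ 453.1 -294.5   10.8]
```

```bash
cat > go.py <<'E'
# usage: go.py x y z(grasp point) jawyaw_deg : prints needed shift (world & tool units) 
from h import *
import sys
def info(x=None,y=None,z=None,yaw=None,reach=155):
    st=manip.state();M=R.from_euler("xyz",st["eef_rot"]).as_matrix();p=st["position"]
    g=p+M[:,0]*reach
    jy=np.degrees(np.arctan2(M[1,2],M[0,2]))
    print("t %.2f grasp %s jawdir %.2f deg j6 %.2f width %.1f F %s"%(st["t"],g.round(1),jy,st["joints"][5],st["width"],st["ft_force"].round(1)))
    print(" ydir",M[:,1].round(3),"xdir",M[:,0].round(4))
    if x is not None:
        d=np.array([x,y,z])-g
        s=M.T@d
        print(" shift tool mm",s.round(1),"units",(s/200).round(4))
        if yaw is not None:
            dy=(yaw-jy+180)%360-180   # world ccw; tool x down => tool roll = -dy
            print(" roll need deg %.2f units %.4f"%(-dy,-dy/360))
            M2=R.from_euler("z",dy,degrees=True).as_matrix()@M
            s2=M2.T@d;print(" shift after roll units",(s2/200).round(4))
            # path with rolls over n rows interpolated
if __name__=="__main__":
    a=[float(v) for v in sys.argv[1:]];info(*a)
E
python3 go.py 441 -68 250 0
```

```text
t 0.25 grasp [214.5 506.3 249.5] jawdir 67.03 deg j6 -0.08 width 85.6 F [-0.9  0.4  0.5]
 ydir [-0.921  0.39   0.   ] xdir [-3.e-04 -5.e-04 -1.e+00]
 shift tool mm [-3.000e-01 -4.326e+02 -4.404e+02] units [-1.7000e-03 -2.1631e+00 -2.2020e+00]
 roll need deg 67.03 units 0.1862
 shift after roll units [-0.0035 -2.8714  1.1325]
```

```bash
python3 go.py 520 80 290 0
```

```text
t 0.25 grasp [214.5 506.3 249.5] jawdir 67.03 deg j6 -0.08 width 85.6 F [-0.9  0.4  0.5]
 ydir [-0.921  0.39   0.   ] xdir [-3.e-04 -5.e-04 -1.e+00]
 shift tool mm [ -40.4 -447.6 -273.3] units [-0.2021 -2.2381 -1.3666]
 roll need deg 67.03 units 0.1862
 shift after roll units [-0.2036 -2.1314  1.5274]
```

>>> drive_tool(
  rows=[
    [-0.014,-0.16,-0.097,0],
    [-0.014,-0.16,-0.097,0],
    [-0.014,-0.16,-0.097,0],
    [-0.014,-0.16,-0.097,0],
    [-0.014,-0.16,-0.097,0],
    [-0.014,-0.16,-0.097,0],
    [-0.014,-0.16,-0.097,0],
  ],
  jaw=-1,
  newtons=40,
)

```text
t: 0.83
position: [368.4, 292.4, 424.5]
eef_rot: [-0.656, 1.571, 0.514]
ft_force: [-0.4, 1.0, 0.2]
width: 85.4
```

>>> drive_tool(
  rows=[
    [-0.014,-0.16,-0.097,0],
    [-0.014,-0.16,-0.097,0],
    [-0.014,-0.16,-0.097,0],
    [-0.014,-0.16,-0.097,0],
    [-0.014,-0.16,-0.097,0],
    [-0.014,-0.16,-0.097,0],
    [-0.014,-0.16,-0.097,0],
    [0,0,0,0.0186],
  ],
)

```text
t: 1.5
position: [523.7, 77.3, 444.1]
eef_rot: [-1.641, 1.569, -0.587]
ft_force: [0.4, 0.5, -0.0]
width: 85.5
```

>>> drive_tool(
  rows=[
    [0,0,0,0.0186],
    [0,0,0,0.0186],
    [0,0,0,0.0186],
    [0,0,0,0.0186],
    [0,0,0,0.0186],
    [0,0,0,0.0186],
    [0,0,0,0.0186],
    [0,0,0,0.0186],
  ],
)

```text
t: 2.17
position: [521.0, 81.5, 443.8]
eef_rot: [3.052, 1.571, -3.119]
ft_force: [-1.3, -0.3, -0.7]
width: 85.3
```

>>> drive_tool(
  rows=[
    [0,0,0,0.0186],
    [0,0,0,0],
    [0,0,0,0],
  ],
)

```text
t: 2.42
position: [521.1, 81.5, 443.9]
eef_rot: [-3.091, 1.571, -3.086]
ft_force: [0.6, -0.4, -0.7]
width: 85.5
```

```bash
python3 go.py 520 80 290 0
python3 - <<'E'
from h import *
import json
st=manip.state();c=viewer.read_camera("wrist");cv2.imwrite("pics/w1.png",c["color"])
import pickle;pickle.dump((c,st),open("w1.pkl","wb"))
E
```

```text
t 2.42 grasp [521.1  81.5 288.9] jawdir 0.28 deg j6 0.06 width 85.5 F [ 0.6 -0.4 -0.7]
 ydir [-0.005  1.    -0.   ] xdir [-1.e-04 -0.e+00 -1.e+00]
 shift tool mm [-1.1 -1.5 -1.1] units [-0.0057 -0.0076 -0.0053]
 roll need deg 0.28 units 0.0008
 shift after roll units [-0.0057 -0.0077 -0.0053]
```

View pics/w1.png

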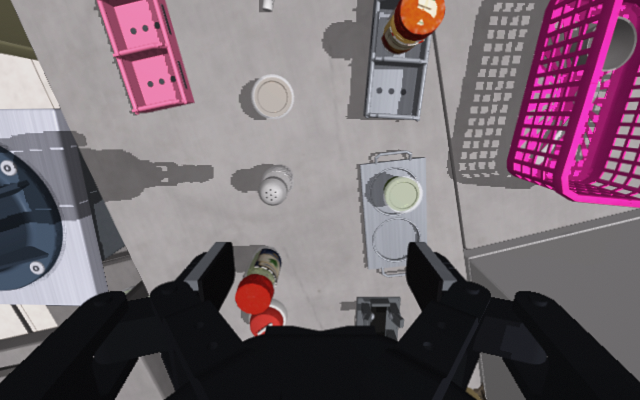

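Wrist view shows jar cap at (255,294), shaker (275,187), brown pot lid (273,97), rack with free near pocket (395,90), tray with empty well (396,240), dock (378,315). I'll refine these.

Run:
```python
from h import *
import pickle
c,st=pickle.load(open("w1.pkl","rb"));im=c["color"]
hsv=cv2.cvtColor(im,cv2.COLOR_BGR2HSV)
m=(((hsv[...,0]<6)|(hsv[...,0]>172))&(hsv[...,1]>170)&(hsv[...,2]>70)).astype(np.uint8)
n,l,s,ce=cv2.connectedComponentsWithStats(m)
for i in range(1,n):
    if s[i,4]>100: print(s[i],ce[i].round(1))
crop(c,345,0,100,130,5,"w1r.png");crop(c,340,140,110,220,2.7,"w1t.png");crop(c,225,60,80,270,2.2,"w1o.png")
```

```text
[ 236  274   47   62 1650] [257.4 301.6]
```

View pics/w1r.png

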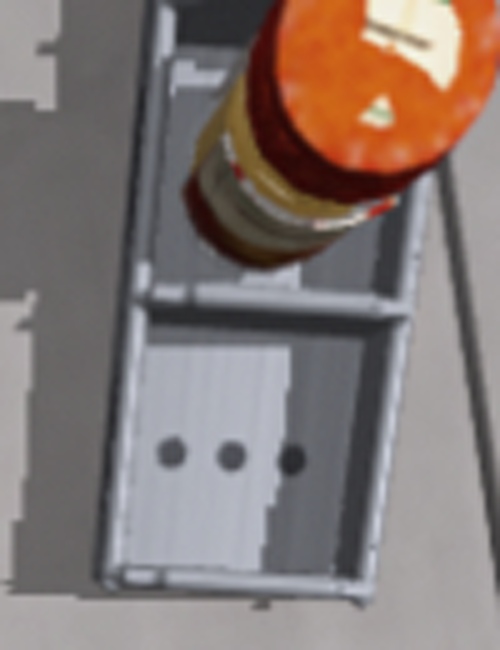

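View pics/w1t.png

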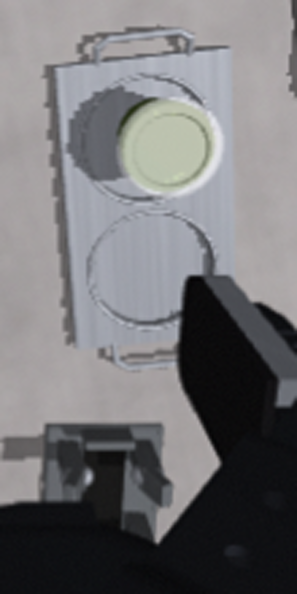

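View pics/w1o.png

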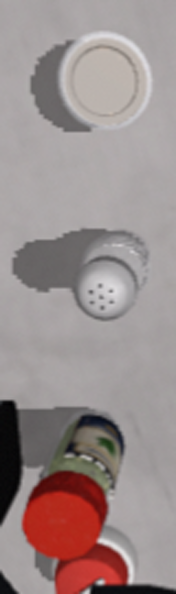

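Run:
```python
from h import *
import pickle
c,st=pickle.load(open("w1.pkl","rb"))
O=lambda x,y:(225+x/2.2,60+y/2.2)
K=lambda x,y:(345+x/5,y/5)
T=lambda x,y:(340+x/2.7,140+y/2.7)
for n,u,z in [("pot",O(105.5,79),36),("salt",O(101,297),89),("jar",O(64.5,518),108),
 ("pocket hole",K(232,456),5),("hole L",K(172,453),5),("hole R",K(292,460),5),
 ("endL",K(108,582),43),("endR",K(370,597),43),("d2L",K(134,298),43),("d2R",K(412,312),43),
 ("well",T(152,268),8),("cNW",T(50,66),8),("cNE",T(228,46),8),("cSW",T(77,347),8),("rpot",T(166,147),36),
 ("dock jawL",T(50,430),47),("jawR",T(160,430),47)]:
    print(n,plane(c,[u],z,st)[0].round(1))
```

```text
pot [462.  173.1  36. ]
salt [463.6  60.7  89. ]
jar [441.5 -60.5 108. ]
pocket hole [615.2 181.9   5. ]
hole L [599.2 182.5   5. ]
hole R [631.3 181.    5. ]
endL [577.7 149.2  43. ]
endR [642.9 146.1  43. ]
d2L [580.8 213.9  43. ]
d2R [646.8 211.5  43. ]
well [636.9 -30.3   8. ]
cNW [574.9  83.7   8. ]
cNE [667.   94.7   8. ]
cSW [597.2 -80.    8. ]
rpot [630.8  47.8  36. ]
dock jawL [ 577.8 -108.2   47. ]
jawR [ 637.4 -108.1   47. ]
```

```bash
python3 go.py 441.5 -60.5 170 0
```

```text
t 2.47 grasp [521.1  81.5 288.9] jawdir 0.31 deg j6 0.06 width 85.4 F [ 0.2 -0.3  0.4]
 ydir [-0.005  1.    -0.   ] xdir [-1.e-04 -0.e+00 -1.e+00]
 shift tool mm [ 118.9 -141.6  -80.3] units [ 0.5943 -0.708  -0.4017]
 roll need deg 0.31 units 0.0009
 shift after roll units [ 0.5943 -0.7102 -0.3978]
```

>>> drive_tool(
  rows=[
    [0.06,-0.142,-0.08,0],
    [0.06,-0.142,-0.08,0],
    [0.12,-0.142,-0.08,0],
    [0.12,-0.142,-0.08,0],
    [0.12,-0.142,-0.08,0],
    [0.114,0,0,0],
    [0,0,0,0],
    [0,0,0,0],
  ],
)

```text
t: 3.13
position: [441.4, -60.6, 325.1]
eef_rot: [2.824, 1.569, 2.826]
ft_force: [0.1, -0.2, 0.6]
width: 85.9
```

```bash
python3 go.py 441.5 -60.5 96 0
python3 - <<'E'
from h import *
c,st=cap("wrist");cv2.imwrite("pics/w2.png",c["color"])
import pickle;pickle.dump((c,st),open("w2.pkl","wb"))
print(proj(c,[[441.5,-60.5,108]],st))
E
```

```text
t 3.13 grasp [441.2 -60.5 170.1] jawdir 0.16 deg j6 -0.24 width 85.9 F [ 0.1 -0.2  0.6]
 ydir [-0.003  1.     0.   ] xdir [-1.4e-03  5.0e-04 -1.0e+00]
 shift tool mm [74.1 -0.   0.4] units [ 0.3705 -0.      0.0019]
 roll need deg 0.16 units 0.0005
 shift after roll units [ 0.3705 -0.      0.0019]
[[321.53628098 219.35051697]]
```

View pics/w2.png

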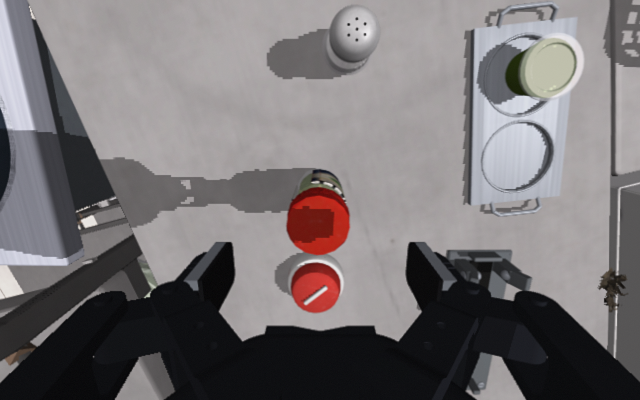

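```bash
python3 - <<'E'
from h import *
import pickle
c,st=pickle.load(open("w2.pkl","rb"))
for n,u,z in [("jar",(318.5,222),108),("salt",(357,28),89),("well",(517,157),8),("rpot",(551,67),36)]:
    print(n,plane(c,[u],z,st)[0].round(1))
E
python3 go.py 439.8 -62 96 0
```

```text
jar [439.4 -62.4 108. ]
salt [463.7  61.9  89. ]
well [636.7 -30.7   8. ]
rpot [632.8  48.3  36. ]
t 3.18 grasp [442.  -60.3 171. ] jawdir 0.19 deg j6 -0.24 width 85.5 F [0.3 0.7 0.7]
 ydir [-0.003  1.    -0.   ] xdir [ 6.e-04 -0.e+00 -1.e+00]
 shift tool mm [75.  -1.7 -2.2] units [ 0.3749 -0.0084 -0.0112]
 roll need deg 0.19 units 0.0005
 shift after roll units [ 0.3749 -0.0084 -0.0112]
```

>>> drive_tool(
  rows=[
    [0.1,-0.008,-0.01,0],
    [0.1,0,0,0],
    [0.1,0,0,0],
    [0.075,0,0,0],
    [0,0,0,0],
  ],
)

```text
t: 3.6
position: [439.6, -61.4, 249.3]
eef_rot: [2.88, 1.569, 2.883]
ft_force: [0.4, 0.7, -0.2]
width: 85.7
```

>>> drive_tool(
  rows=[
    [0,0,0,0],
    [0,0,0,0],
    [0,0,0,0],
    [0,0,0,0],
    [0,0,0,0],
    [0,0,0,0],
    [0,0,0,0],
    [0,0,0,0],
  ],
  jaw=1,
  newtons=40,
)

```text
t: 4.27
position: [439.8, -62.2, 251.5]
eef_rot: [-0.234, 1.568, -0.232]
ft_force: [-2.4, 1.3, 9.2]
width: 43.9
```

```bash
python3 go.py 621 311 200 -2.8
```

```text
t 4.27 grasp [440.1 -62.3  96.5] jawdir 0.09 deg j6 -0.25 width 43.9 F [-2.4  1.3  9.2]
 ydir [-0.002  1.    -0.001] xdir [ 2.4e-03 -6.0e-04 -1.0e+00]
 shift tool mm [-103.3  373.   181.7] units [-0.5164  1.8649  0.9084]
 roll need deg 2.89 units 0.0080
 shift after roll units [-0.5166  1.9082  0.8133]
```

>>> drive_tool(
  rows=[
    [-0.05,0,0,0],
    [-0.12,0,0,0],
    [-0.16,0,0,0],
    [-0.16,0,0,0],
    [-0.16,0.06,0.02,0],
  ],
)

```text
t: 4.68
position: [442.6, -50.8, 382.5]
eef_rot: [-1.307, 1.57, -1.306]
ft_force: [0.5, -0.3, -2.1]
width: 43.8
```

>>> drive_tool(
  rows=[
    [0,0.15,0.06,0.004],
    [0,0.17,0.07,0.004],
    [0,0.17,0.07,0],
    [0,0.17,0.07,0],
    [0,0.17,0.07,0],
    [0,0.17,0.07,0],
    [0,0.17,0.07,0],
  ],
)

```text
t: 5.27
position: [548.4, 181.8, 381.3]
eef_rot: [0.213, 1.57, 0.164]
ft_force: [0.9, -1.0, -0.8]
width: 43.5
```

>>> drive_tool(
  rows=[
    [0,0.17,0.08,0],
    [0,0.17,0.08,0],
    [0,0.15,0.08,0],
    [0,0.12,0.04,0],
    [0,0.05,0.02,0],
    [0,0,0,0],
  ],
)

```text
t: 5.77
position: [614.7, 310.8, 380.5]
eef_rot: [1.177, 1.57, 1.13]
ft_force: [-0.6, -0.3, -1.5]
width: 43.6
```

```bash
python3 go.py 621 311 200 -2.8;  python3 - <<'E'
from h import *
c,st=cap("wrist");cv2.imwrite("pics/w3.png",c["color"])
import pickle;pickle.dump((c,st),open("w3.pkl","wb"))
E
```

```text
t 5.77 grasp [614.7 310.9 225.5] jawdir -2.69 deg j6 0.45 width 43.6 F [-0.6 -0.3 -1.5]
 ydir [0.047 0.999 0.   ] xdir [ 2.e-04  4.e-04 -1.e+00]
 shift tool mm [25.5  0.4  6.3] units [0.1277 0.0019 0.0315]
 roll need deg 0.11 units 0.0003
 shift after roll units [0.1277 0.002  0.0315]
```

View pics/w3.png

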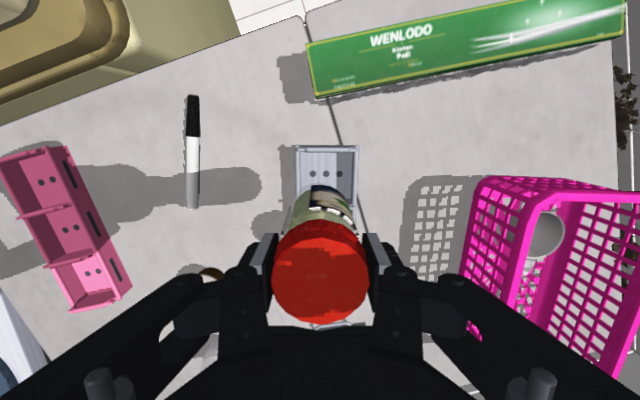

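Run:
```python
from h import *
import pickle
c,st=pickle.load(open("w3.pkl","rb"))
for n,u,z in [("NWc",(296.5,147),43),("NEc",(358.5,147),43),("hole",(312,173),5),("holeR",(339,173),5)]:
    print(n,plane(c,[u],z,st)[0].round(1))
crop(c,240,130,160,110,5,"w3c.png")
```

```text
NWc [591.2 348.6  43. ]
NEc [656.3 345.6  43. ]
hole [604.6 312.8   5. ]
holeR [637.2 311.3   5. ]
```

View pics/w3c.png

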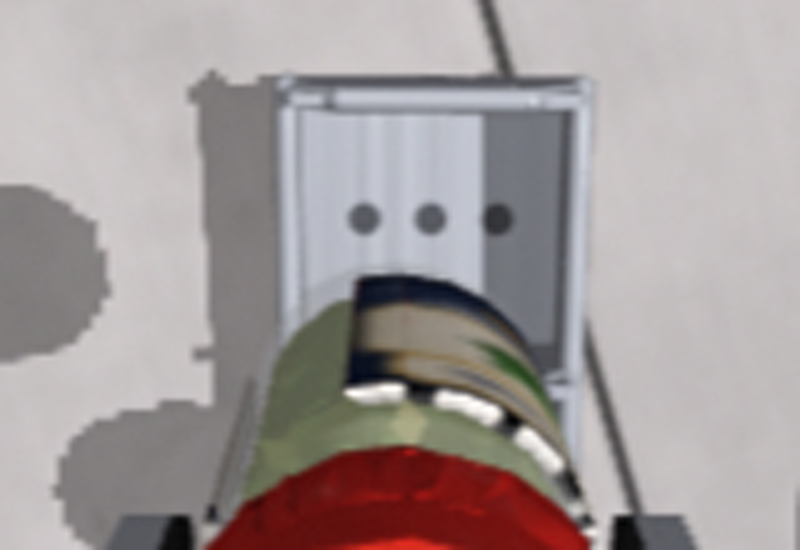

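>>> drive_tool(
  rows=[
    [0.05,0.003,0.031,0],
    [0.15,0,0,0],
    [0.15,0,0,0],
    [0.12,0,0,0],
    [0.06,0,0,0],
    [0.03,0,0,0],
    [0,0,0,0],
  ],
)

```text
t: 6.4
position: [620.9, 308.4, 267.4]
eef_rot: [-2.667, 1.569, -2.716]
ft_force: [-0.0, 0.6, -1.1]
width: 43.3
```

```bash
python3 go.py 621 311.5 102.5 -2.8
```

```text
t 6.40 grasp [620.7 308.4 112.4] jawdir -2.84 deg j6 0.44 width 43.3 F [-0.   0.6 -1.1]
 ydir [ 0.05   0.999 -0.001] xdir [-1.2e-03 -6.0e-04 -1.0e+00]
 shift tool mm [9.9 3.2 0.1] units [0.0497 0.0158 0.0005]
 roll need deg -0.04 units -0.0001
 shift after roll units [0.0497 0.0158 0.0005]
```

>>> drive_tool(
  rows=[
    [0.02,0.012,0,0],
    [0.02,0,0,0],
    [0.01,0,0,0],
    [0,0,0,0],
    [0,0,0,0],
  ],
)

```text
t: 6.82
position: [621.0, 311.6, 258.5]
eef_rot: [0.505, 1.57, 0.456]
ft_force: [-0.5, 0.4, -1.9]
width: 43.9
```

```bash
python3 go.py 621 311.5 102.5 -2.8
```

```text
t 6.82 grasp [621.1 311.6 103.5] jawdir -2.80 deg j6 0.45 width 43.9 F [-0.5  0.4 -1.9]
 ydir [0.049 0.999 0.   ] xdir [ 4.e-04  2.e-04 -1.e+00]
 shift tool mm [ 1.  -0.1 -0.1] units [ 0.0048 -0.0005 -0.0004]
 roll need deg 0.00 units 0.0000
 shift after roll units [ 0.0048 -0.0005 -0.0004]
```

Down slightly more until contact, then release.

>>> drive_tool(
  rows=[
    [0.008,0,0,0],
    [0.004,0,0,0],
    [0,0,0,0],
  ],
)

```text
t: 7.07
position: [621.1, 311.6, 256.6]
eef_rot: [0.569, 1.57, 0.52]
ft_force: [-2.7, -0.0, 3.5]
width: 43.4
```

>>> drive_tool(
  rows=[
    [0,0,0,0],
    [0,0,0,0],
    [0,0,0,0],
    [0,0,0,0],
    [0,0,0,0],
  ],
  jaw=-1,
)

```text
t: 7.48
position: [621.0, 311.5, 255.6]
eef_rot: [-2.425, 1.571, -2.474]
ft_force: [0.7, -0.1, -0.2]
width: 85.0
```

>>> drive_tool(
  rows=[
    [-0.04,0,0,0],
    [-0.1,0,0,0],
    [-0.15,0,0,0],
    [-0.15,0,0,0],
    [-0.1,0,0,0],
    [0,0,0,0],
  ],
)

```text
t: 7.98
position: [621.5, 311.8, 369.7]
eef_rot: [0.444, 1.563, 0.395]
ft_force: [1.0, -0.3, -0.9]
width: 85.6
```

```bash
python3 go.py 463.7 61.3 150 0;  python3 - <<'E'
from h import *
c,st=cap("wrist");cv2.imwrite("pics/w4.png",c["color"])
E
```

```text
t 7.98 grasp [622.7 312.2 214.7] jawdir -2.80 deg j6 0.45 width 85.6 F [ 1.  -0.3 -0.9]
 ydir [0.049 0.999 0.004] xdir [ 0.0075  0.0031 -1.    ]
 shift tool mm [  62.7 -258.6 -147. ] units [ 0.3137 -1.2931 -0.735 ]
 roll need deg -2.80 units -0.0078
 shift after roll units [ 0.3134 -1.2558 -0.7973]
```

View pics/w4.png

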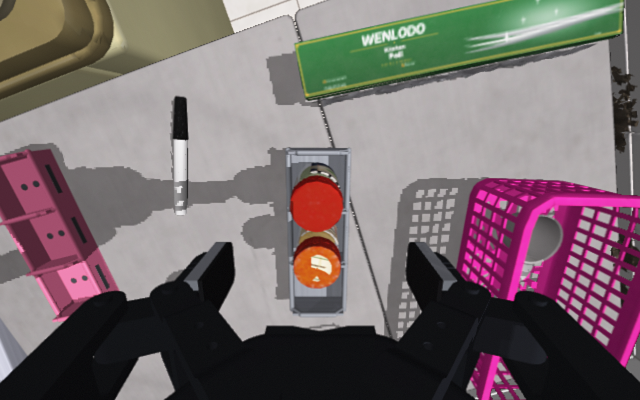

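Jar stands upright in the far pocket (317,200). On to the salt shaker.

>>> drive_tool(
  rows=[
    [0,-0.16,-0.092,0],
    [0,-0.16,-0.092,0],
    [0,-0.16,-0.092,0],
    [0,-0.16,-0.092,0],
    [0,-0.16,-0.092,0],
    [0,-0.16,-0.092,0],
    [0,-0.16,-0.092,0],
    [0.05,-0.16,-0.092,-0.0078],
  ],
)

```text
t: 8.7
position: [460.3, 61.9, 354.3]
eef_rot: [-0.011, 1.569, -0.011]
ft_force: [0.8, -0.9, -0.2]
width: 85.6
```

>>> drive_tool(
  rows=[
    [0.1,0,0,0],
    [0.05,0,0,0],
    [0,0,0,0],
  ],
)

```text
t: 8.95
position: [461.0, 62.9, 321.8]
eef_rot: [-3.125, 1.567, -3.126]
ft_force: [-0.2, -0.1, -0.8]
width: 85.6
```

```bash
python3 go.py 463.7 61.3 60 0;  python3 - <<'E'
from h import *
c,st=cap("wrist");cv2.imwrite("pics/w5.png",c["color"])
print(proj(c,[[463.7,61.3,90]],st))
import pickle;pickle.dump((c,st),open("w5.pkl","wb"))
E
```

```text
t 8.95 grasp [460.4  62.9 166.8] jawdir -0.05 deg j6 0.04 width 85.6 F [-0.2 -0.1 -0.8]
 ydir [ 0.001  1.    -0.   ] xdir [-3.8e-03 -1.0e-04 -1.0e+00]
 shift tool mm [106.7  -1.6   3.7] units [ 0.5337 -0.0082  0.0185]
 roll need deg -0.05 units -0.0001
 shift after roll units [ 0.5337 -0.0082  0.0185]
[[325.7908354  214.54324746]]
```

View pics/w5.png

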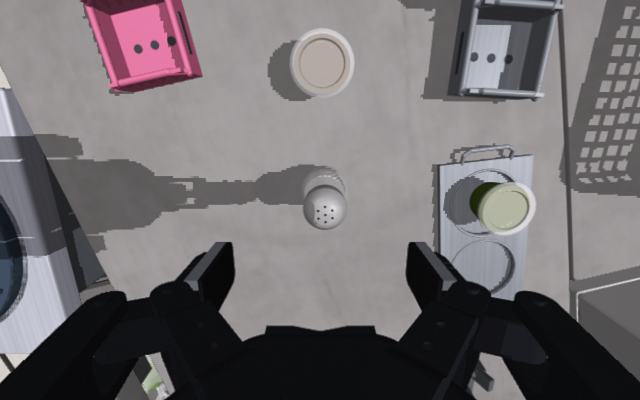

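```bash
python3 - <<'E'
from h import *
import pickle
c,st=pickle.load(open("w5.pkl","rb"))
for n,u,z in [("salt",(325,214),90),("pot",(322.5,63),36),("hole",(490.5,58),5),("well",(482,266),8)]:
    print(n,plane(c,[u],z,st)[0].round(1))
E
python3 go.py 463.3 61.4 60 0
```

```text
salt [463.1  61.7  90. ]
pot [461.4 172.6  36. ]
hole [614.7 182.3   5. ]
well [636.2 -26.8   8. ]
t 9.00 grasp [461.2  63.3 167.9] jawdir -0.01 deg j6 0.04 width 85.4 F [-0.1 -0.1 -0.5]
 ydir [0. 1. 0.] xdir [-0.0023  0.     -1.    ]
 shift tool mm [107.8  -2.    2.3] units [ 0.5392 -0.0098  0.0117]
 roll need deg -0.01 units -0.0000
 shift after roll units [ 0.5392 -0.0098  0.0117]
```

>>> drive_tool(
  rows=[
    [0.1,-0.009,0.01,0],
    [0.12,0,0,0],
    [0.12,0,0,0],
    [0.12,0,0,0],
    [0.08,0,0,0],
    [0,0,0,0],
  ],
)

```text
t: 9.5
position: [463.3, 61.9, 213.5]
eef_rot: [-3.113, 1.567, -3.112]
ft_force: [-0.5, -0.1, 0.2]
width: 85.1
```

>>> drive_tool(
  rows=[
    [0,0,0,0],
    [0,0,0,0],
    [0,0,0,0],
    [0,0,0,0],
    [0,0,0,0],
    [0,0,0,0],
    [0,0,0,0],
    [0,0,0,0],
  ],
  jaw=1,
  newtons=40,
)

```text
t: 10.17
position: [463.8, 61.3, 216.9]
eef_rot: [0.117, 1.569, 0.117]
ft_force: [-1.8, 0.2, 9.5]
width: 35.6
```

```bash
python3 go.py 614.7 182 190 -2.8
```

```text
t 10.17 grasp [464.1  61.3  61.9] jawdir 0.00 deg j6 0.03 width 35.6 F [-1.8  0.2  9.5]
 ydir [-0.  1.  0.] xdir [ 2.e-03  2.e-04 -1.e+00]
 shift tool mm [-127.7  120.7  150.8] units [-0.6387  0.6034  0.7542]
 roll need deg 2.80 units 0.0078
 shift after roll units [-0.6387  0.6395  0.7238]
```

Run:
```python
from h import *
c,st=cap("wrist");a=c["color"][120:330,200:440]
d=viewer.read_camera("scene");b=d["color"][140:240,250:370]
cv2.imwrite("pics/w6.png",np.hstack([cv2.resize(a,(480,420)),cv2.resize(b,(312,420))]))
cv2.imwrite("pics/s6.png",cv2.resize(b,None,fx=5,fy=5,interpolation=2))
```

```text
(no output)
```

View pics/w6.png

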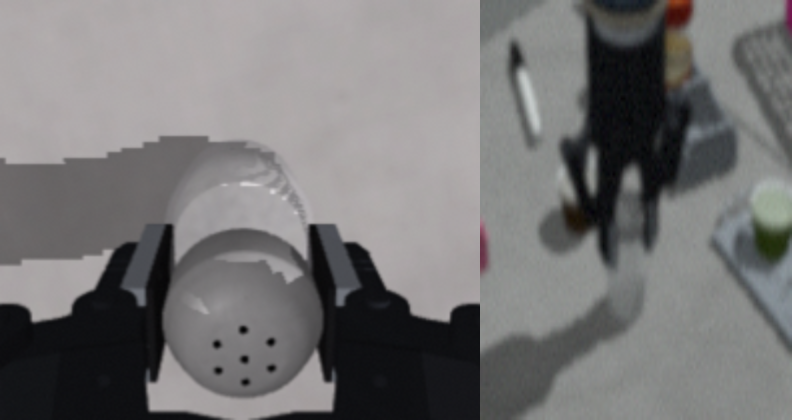

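View pics/s6.png

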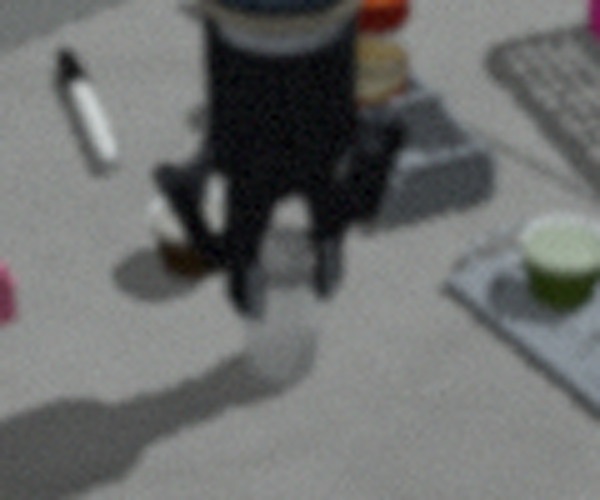

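The body simply tapers at the grip. Lift and carry to the near pocket.

>>> drive_tool(
  rows=[
    [-0.03,0,0,0],
    [-0.08,0,0,0],
    [-0.13,0,0,0],
    [-0.13,0,0,0],
    [-0.13,0,0,0],
    [-0.07,0,0,0.0078],
    [0,0.06,0.07,0],
    [0,0.1,0.12,0],
  ],
)

```text
t: 10.93
position: [502.3, 90.8, 331.6]
eef_rot: [-0.039, 1.569, -0.09]
ft_force: [1.4, -1.0, -0.6]
width: 34.9
```

>>> drive_tool(
  rows=[
    [0,0.12,0.14,0],
    [0,0.12,0.14,0],
    [0,0.12,0.14,0],
    [0,0.1,0.1,0],
    [0,0.02,0.014,0],
    [0,0,0,0],
    [0,0,0,0],
  ],
)

```text
t: 11.52
position: [613.7, 181.7, 329.7]
eef_rot: [-2.721, 1.57, -2.77]
ft_force: [-0.7, -0.4, -0.3]
width: 35.3
```

```bash
python3 go.py 614.8 182 67 -2.8;  python3 - <<'E'
from h import *
c,st=cap("wrist");cv2.imwrite("pics/w7.png",c["color"])
print(proj(c,[[614.8,182,5],[614.8,182,170]],st))
E
```

```text
t 11.52 grasp [613.6 181.6 174.7] jawdir -2.79 deg j6 0.26 width 35.3 F [-0.7 -0.4 -0.3]
 ydir [ 0.049  0.999 -0.   ] xdir [-9.e-04 -3.e-04 -1.e+00]
 shift tool mm [107.7   0.5   1.3] units [0.5385 0.0024 0.0063]
 roll need deg 0.01 units 0.0000
 shift after roll units [0.5385 0.0024 0.0063]
[[321.83100183 183.15927693]
 [323.92316998 258.68136772]]
```

View pics/w7.png

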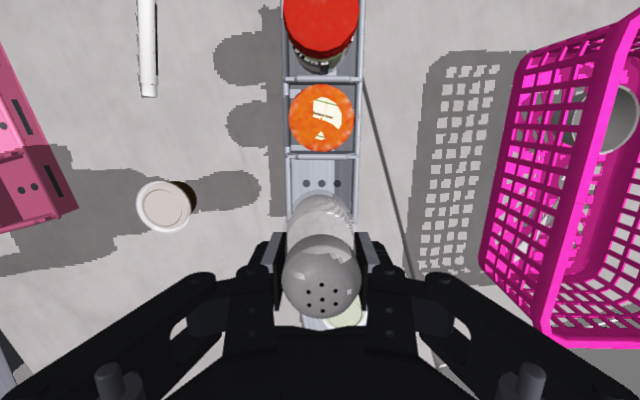

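>>> drive_tool(
  rows=[
    [0.06,0.002,0.005,0],
    [0.12,0,0,0],
    [0.12,0,0,0],
    [0.1,0,0,0],
    [0.07,0,0,0],
    [0.04,0,0,0],
    [0,0,0,0],
    [0,0,0,0],
  ],
)

```text
t: 12.23
position: [615.5, 182.2, 228.1]
eef_rot: [0.236, 1.57, 0.187]
ft_force: [-0.6, -0.0, -1.4]
width: 35.0
```

```bash
python3 go.py 614.8 182 67 -2.8
```

```text
t 12.23 grasp [615.5 182.2  73.1] jawdir -2.81 deg j6 0.26 width 35.0 F [-0.6 -0.  -1.4]
 ydir [0.049 0.999 0.   ] xdir [ 4.e-04  1.e-04 -1.e+00]
 shift tool mm [ 6.1 -0.2 -0.7] units [ 0.0306 -0.0011 -0.0036]
 roll need deg -0.01 units -0.0000
 shift after roll units [ 0.0306 -0.0011 -0.0036]
```

>>> drive_tool(
  rows=[
    [0.015,0,0,0],
    [0.01,0,0,0],
    [0.005,0,0,0],
    [0,0,0,0],
    [0,0,0,0],
  ],
)

```text
t: 12.65
position: [615.5, 182.4, 222.1]
eef_rot: [0.257, 1.57, 0.208]
ft_force: [-0.2, -0.2, 0.4]
width: 34.9
```

>>> drive_tool(
  rows=[
    [0.007,0,0,0],
    [0.004,0,0,0],
    [0,0,0,0],
    [0,0,0,0],
  ],
)

```text
t: 12.98
position: [615.6, 182.7, 221.9]
eef_rot: [0.478, 1.569, 0.429]
ft_force: [-6.9, 0.6, 19.7]
width: 35.2
```

>>> drive_tool(
  rows=[
    [-0.007,0,0,0],
    [0,0,0,0],
  ],
)

```text
t: 13.15
position: [615.5, 182.5, 221.9]
eef_rot: [0.415, 1.569, 0.366]
ft_force: [-2.7, 1.4, 9.8]
width: 35.2
```

>>> drive_tool(
  rows=[
    [0,0,0,0],
    [0,0,0,0],
    [0,0,0,0],
    [0,0,0,0],
    [0,0,0,0],
    [0,0,0,0],
  ],
  jaw=-1,
)

```text
t: 13.65
position: [615.3, 182.3, 220.8]
eef_rot: [-2.841, 1.571, -2.89]
ft_force: [0.1, 0.1, -0.2]
width: 85.2
```

>>> drive_tool(
  rows=[
    [-0.04,0,0,0],
    [-0.1,0,0,0],
    [-0.15,0,0,0],
    [-0.15,0,0,0],
    [-0.1,0,0,0],
    [0,0,0,0],
  ],
)

```text
t: 14.15
position: [616.1, 182.5, 334.4]
eef_rot: [0.264, 1.563, 0.215]
ft_force: [-0.4, 0.3, 1.2]
width: 85.8
```

```bash
python3 go.py 461.6 172.8 120 0;  python3 - <<'E'
from h import *
c,st=cap("wrist");cv2.imwrite("pics/w8.png",c["color"])
E
```

```text
t 14.15 grasp [617.3 182.8 179.4] jawdir -2.80 deg j6 0.26 width 85.8 F [-0.4  0.3  1.2]
 ydir [0.049 0.999 0.002] xdir [ 0.0075  0.0017 -1.    ]
 shift tool mm [  58.2  -17.7 -155.4] units [ 0.2912 -0.0884 -0.7772]
 roll need deg -2.80 units -0.0078
 shift after roll units [ 0.2912 -0.0504 -0.7806]
```

View pics/w8.png

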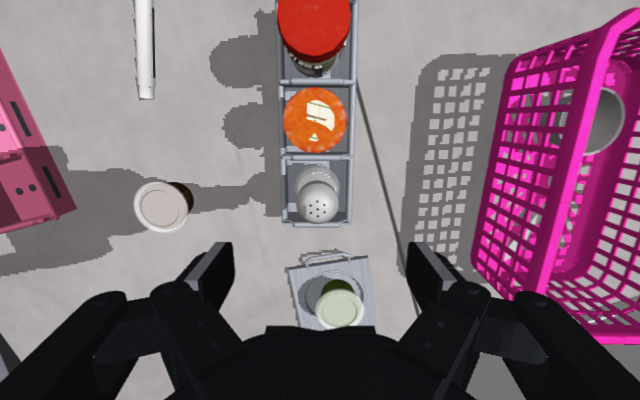

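Shaker stands in the near pocket (318,197). Next is the sauce pot.

>>> drive_tool(
  rows=[
    [0,-0.02,-0.15,0],
    [0,-0.02,-0.16,0],
    [0,-0.02,-0.16,0],
    [0,-0.02,-0.16,-0.0078],
    [0.05,0,-0.14,0],
    [0.1,0,0,0],
    [0.12,0,0,0],
    [0,0,0,0],
  ],
)

```text
t: 14.87
position: [459.1, 172.1, 271.4]
eef_rot: [-2.875, 1.564, -2.875]
ft_force: [-0.2, -0.6, -0.8]
width: 85.7
```

```bash
python3 go.py 461.6 172.8 33 0;  python3 - <<'E'
from h import *
c,st=cap("wrist");cv2.imwrite("pics/w9.png",c["color"])
print(proj(c,[[461.6,172.8,36]],st))
import pickle;pickle.dump((c,st),open("w9.pkl","wb"))
E
```

```text
t 14.87 grasp [458.1 171.9 116.4] jawdir 0.02 deg j6 0.26 width 85.7 F [-0.2 -0.6 -0.8]
 ydir [-0.     1.    -0.002] xdir [-0.0062 -0.0017 -1.    ]
 shift tool mm [83.3  1.1  4. ] units [0.4167 0.0053 0.0198]
 roll need deg 0.02 units 0.0000
 shift after roll units [0.4167 0.0053 0.0198]
[[326.21349417 209.53151883]]
```

View pics/w9.png

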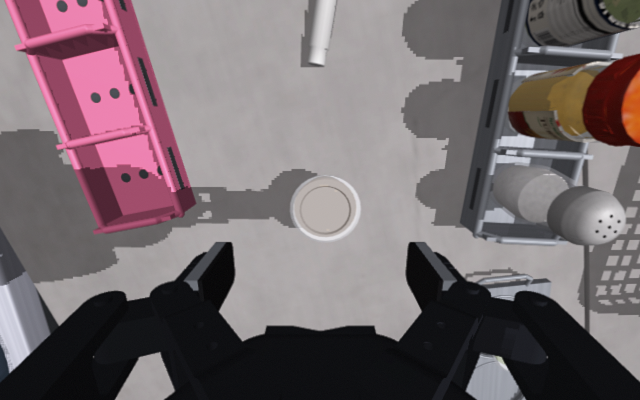

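```bash
python3 - <<'E'
from h import *
import pickle
c,st=pickle.load(open("w9.pkl","rb"))
for u,z in [((325.7,208.5),36),((194,205),43),((194,205),31),((185,175),31)]:
    print(plane(c,[u],z,st)[0].round(1))
E
python3 go.py 461.6 172.8 33 0
```

```text
[461.2 173.6  36. ]
[366.5 178.3  43. ]
[360.9 174.5  31. ]
[356.9 197.8  31. ]
t 14.92 grasp [459.3 172.1 118.2] jawdir 0.01 deg j6 0.26 width 85.0 F [-0.5 -0.5  0.5]
 ydir [-0.     1.    -0.001] xdir [-0.0046 -0.0013 -1.    ]
 shift tool mm [85.2  0.8  2.7] units [0.4258 0.004  0.0136]
 roll need deg 0.01 units 0.0000
 shift after roll units [0.4258 0.004  0.0136]
```

>>> drive_tool(
  rows=[
    [0.08,0.004,0.01,0],
    [0.12,0,0,0],
    [0.12,0,0,0],
    [0.07,0,0,0],
    [0.03,0,0,0],
    [0,0,0,0],
    [0,0,0,0],
  ],
)

```text
t: 15.5
position: [463.2, 173.4, 191.7]
eef_rot: [0.252, 1.57, 0.252]
ft_force: [0.7, -0.4, -0.4]
width: 85.4
```

>>> drive_tool(
  rows=[
    [0,0,0,0],
    [0,0,0,0],
    [0,0,0,0],
    [0,0,0,0],
    [0,0,0,0],
    [0,0,0,0],
    [0,0,0,0],
  ],
  jaw=1,
  newtons=25,
)

```text
t: 16.08
position: [463.0, 173.4, 192.0]
eef_rot: [0.238, 1.569, 0.238]
ft_force: [-2.3, -0.7, 9.3]
width: 51.8
```

```bash
python3 go.py 636.7 -30 120 7.5;  python3 - <<'E'
from h import *
c,st=cap("wrist");crop(c,160,120,320,220,2.4,"w10.png")
E
```

```text
t 16.08 grasp [463.2 173.4  37. ] jawdir 0.01 deg j6 0.26 width 51.8 F [-2.3 -0.7  9.3]
 ydir [-0.  1.  0.] xdir [ 1.4e-03  3.0e-04 -1.0e+00]
 shift tool mm [ -82.9 -203.4  173.6] units [-0.4144 -1.0172  0.8678]
 roll need deg -7.49 units -0.0208
 shift after roll units [-0.4146 -1.1216  0.7278]
```

View pics/w10.png

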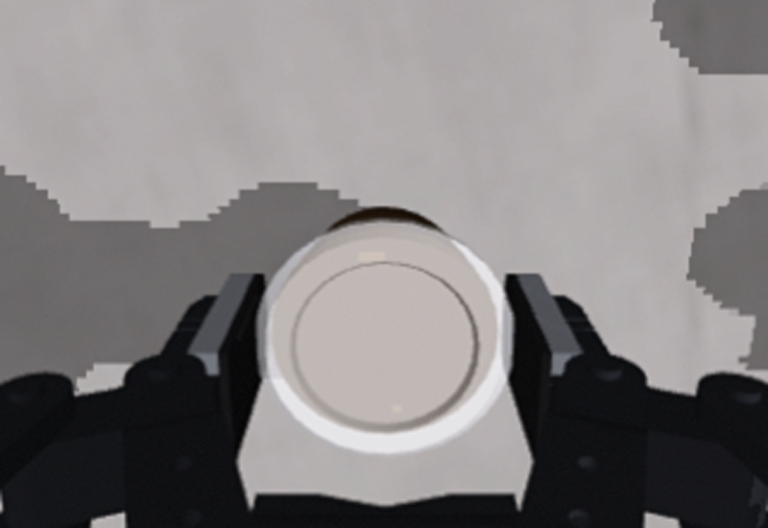

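>>> drive_tool(
  rows=[
    [-0.04,0,0,0],
    [-0.1,0,0,0],
    [-0.13,0,0,0],
    [-0.13,0,0,0],
    [-0.1,0,0,0],
    [0,-0.06,0.05,0],
    [0,-0.12,0.1,0],
    [0,-0.13,0.11,0],
  ],
)

```text
t: 16.8
position: [514.8, 111.1, 292.2]
eef_rot: [0.196, 1.57, 0.198]
ft_force: [1.1, 0.1, -0.9]
width: 51.7
```

>>> drive_tool(
  rows=[
    [0,-0.13,0.11,0],
    [0,-0.13,0.11,0],
    [0,-0.13,0.11,0],
    [0,-0.13,0.11,0],
    [0,-0.1,0.1,0],
    [0,-0.08,0.06,0],
    [0,0,0,0],
    [0,0,0,0],
  ],
)

```text
t: 17.47
position: [634.7, -29.2, 291.1]
eef_rot: [2.704, 1.571, 2.703]
ft_force: [-0.3, 0.7, -0.9]
width: 51.6
```

```bash
python3 go.py 636.7 -30 40 0;  python3 - <<'E'
from h import *
c,st=cap("wrist");cv2.imwrite("pics/w11.png",c["color"])
print(proj(c,[[636.7,-30,3],[626.7,45,3]],st))
import pickle;pickle.dump((c,st),open("w11.pkl","wb"))
E
```

```text
t 17.47 grasp [634.6 -29.2 136.1] jawdir -0.07 deg j6 -0.12 width 51.6 F [-0.3  0.7 -0.9]
 ydir [0.001 1.    0.   ] xdir [-2.e-04  1.e-04 -1.e+00]
 shift tool mm [96.1 -0.8  2.1] units [ 0.4805 -0.0039  0.0104]
 roll need deg -0.07 units -0.0002
 shift after roll units [ 0.4805 -0.0039  0.0104]
[[322.93453375 193.48852869]
 [311.32764036 108.47289362]]
```

View pics/w11.png

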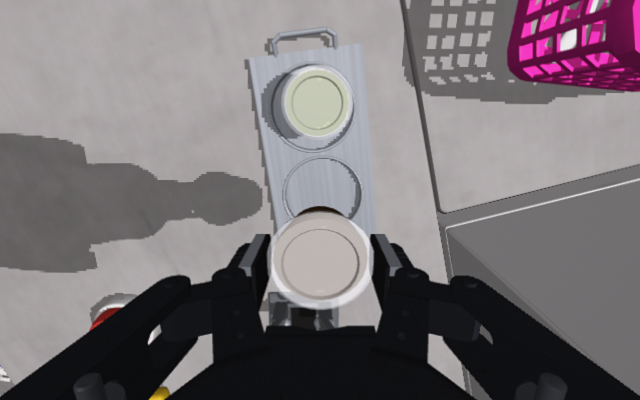

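>>> drive_tool(
  rows=[
    [0.06,-0.004,0.009,0],
    [0.12,0,0,0],
    [0.12,0,0,0],
    [0.1,0,0,0],
    [0.05,0,0,0],
    [0,0,0,0],
    [0,0,0,0],
  ],
)

```text
t: 18.1
position: [636.5, -29.0, 201.0]
eef_rot: [3.044, 1.57, 3.045]
ft_force: [-0.1, -0.3, -0.4]
width: 51.6
```

```bash
python3 go.py 636.5 -30 40 0
python3 - <<'E'
from h import *
c,st=cap("wrist");cv2.imwrite("pics/w12.png",c["color"])
E
```

```text
t 18.10 grasp [636.4 -29.   46. ] jawdir 0.04 deg j6 -0.12 width 51.6 F [-0.1 -0.3 -0.4]
 ydir [-0.001  1.     0.   ] xdir [-4.e-04  0.e+00 -1.e+00]
 shift tool mm [ 6.  -1.   0.1] units [ 0.03   -0.005   0.0004]
 roll need deg 0.04 units 0.0001
 shift after roll units [ 0.03   -0.005   0.0004]
```

View pics/w12.png

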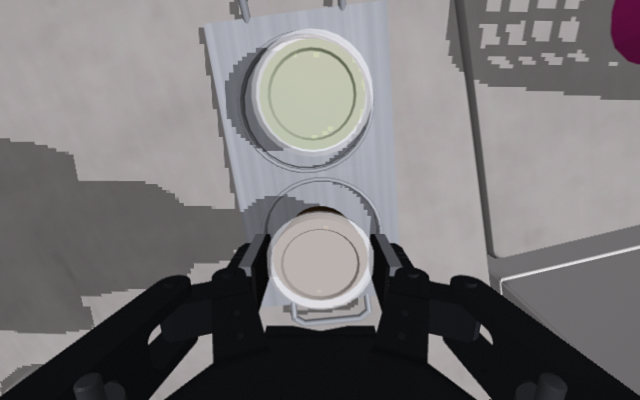

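Run:
```python
from h import *
c,st=cap("wrist")
for u,z in [((322,179),8),((265.5,235),8),((379.5,235),8),((320,207),5)]:
    print(plane(c,[u],z,st)[0].round(1))
```

```text
[637.4   3.9   8. ]
[603.2 -30.8   8. ]
[672.5 -30.8   8. ]
[636.3 -13.9   5. ]
```

>>> drive_tool(
  rows=[
    [0.012,-0.004,0.005,0],
    [0.01,0,0,0],
    [0.005,0,0,0],
    [0,0,0,0],
    [0,0,0,0],
  ],
)

```text
t: 18.62
position: [637.5, -30.3, 195.5]
eef_rot: [-0.594, 1.571, -0.594]
ft_force: [-0.5, 0.3, -0.5]
width: 51.2
```

>>> drive_tool(
  rows=[
    [0.005,0,0,0],
    [0.003,0,0,0],
    [0,0,0,0],
  ],
)

```text
t: 18.87
position: [637.7, -30.3, 195.0]
eef_rot: [-0.281, 1.57, -0.28]
ft_force: [-4.4, 1.2, 11.0]
width: 51.9
```

Contact with the well floor. Release and lift, then go to the thermometer.

>>> drive_tool(
  rows=[
    [-0.003,0,0,0],
    [0,0,0,0],
    [0,0,0,0],
    [0,0,0,0],
    [0,0,0,0],
    [0,0,0,0],
  ],
  jaw=-1,
)

```text
t: 19.37
position: [637.5, -30.3, 194.4]
eef_rot: [-3.054, 1.571, -3.053]
ft_force: [0.7, -0.4, 0.6]
width: 85.6
```

>>> drive_tool(
  rows=[
    [-0.03,0,0,0],
    [-0.1,0,0,0],
    [-0.15,0,0,0],
    [-0.15,0,0,0],
    [-0.15,0,0,0],
    [-0.15,0,0,0],
    [-0.05,0,0,0],
    [0,0,0,0],
  ],
)

```text
t: 20.03
position: [637.9, -30.3, 353.9]
eef_rot: [-0.129, 1.565, -0.128]
ft_force: [-0.5, -0.2, -0.0]
width: 85.3
```

```bash
python3 go.py 500 -230 190 0;  python3 - <<'E'
from h import *
c,st=cap("wrist");cv2.imwrite("pics/w13.png",c["color"])
E
```

```text
t 20.03 grasp [638.7 -30.4 198.9] jawdir 0.01 deg j6 -0.12 width 85.3 F [-0.5 -0.2 -0. ]
 ydir [-0.     1.    -0.001] xdir [ 5.3e-03 -7.0e-04 -1.0e+00]
 shift tool mm [   8.3 -199.6 -138.8] units [ 0.0413 -0.9978 -0.6938]
 roll need deg 0.01 units 0.0000
 shift after roll units [ 0.0413 -0.9979 -0.6937]
```

View pics/w13.png

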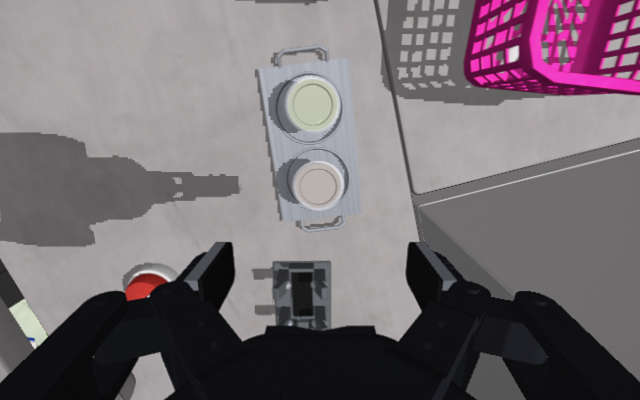

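>>> drive_tool(
  rows=[
    [-0.06,-0.175,-0.07,0],
    [-0.06,-0.175,-0.07,0],
    [-0.06,-0.175,-0.07,0],
    [-0.06,-0.175,-0.07,0],
    [-0.04,-0.175,-0.07,0],
    [-0.03,-0.175,-0.07,0],
    [0,-0.175,-0.07,0],
    [0,-0.175,-0.05,0],
  ],
)

```text
t: 20.75
position: [528.2, -311.9, 410.9]
eef_rot: [2.554, 1.568, 2.554]
ft_force: [0.0, -0.1, 0.1]
width: 85.3
```

>>> drive_tool(
  rows=[
    [0,0,0,0],
    [0,0,0,0],
    [0,0,0,0],
  ],
)

```text
t: 21.0
position: [529.6, -310.0, 410.8]
eef_rot: [2.451, 1.568, 2.45]
ft_force: [0.4, -0.5, -0.3]
width: 85.3
```

```bash
python3 go.py 452 -298 100 0;  python3 - <<'E'
from h import *
c,st=cap("wrist");cv2.imwrite("pics/w14.png",c["color"])
import pickle;pickle.dump((c,st),open("w14.pkl","wb"))
E
```

```text
t 21.00 grasp [ 529.2 -309.7  255.8] jawdir -0.01 deg j6 -0.61 width 85.3 F [ 0.4 -0.5 -0.3]
 ydir [0.    1.    0.002] xdir [-0.0021  0.0017 -1.    ]
 shift tool mm [156.   11.4 -76.9] units [ 0.7801  0.0572 -0.3845]
 roll need deg -0.01 units -0.0000
 shift after roll units [ 0.7801  0.0573 -0.3845]
```

View pics/w14.png

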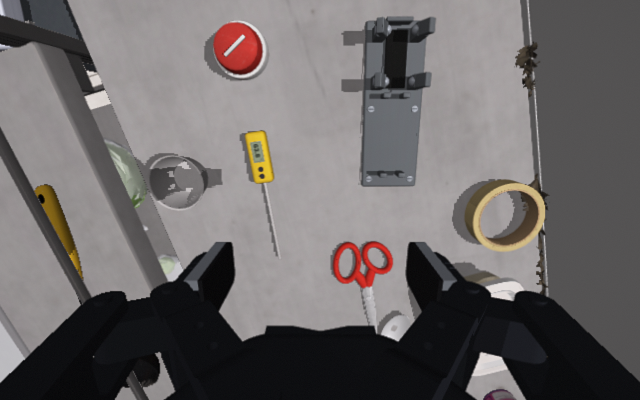

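Run:
```python
from h import *
import pickle
c,st=pickle.load(open("w14.pkl","rb"))
crop(c,350,5,95,190,3.1,"w14d.png");crop(c,140,120,150,150,4,"w14t.png")
hsv=cv2.cvtColor(c["color"],cv2.COLOR_BGR2HSV)
m=((abs(hsv[...,0].astype(int)-25)<6)&(hsv[...,1]>150)&(hsv[...,2]>120)).astype(np.uint8);m[:,:220]=0;m[:,300:]=0
cs,_=cv2.findContours(m,0,2);k=max(cs,key=cv2.contourArea);r=cv2.minAreaRect(k);print(r)
b=cv2.boxPoints(r);print(plane(c,b,17,st).round(1));p=plane(c,[r[0],(278.5,257)],12,st);print(p.round(1))
```

```text
((259.2115173339844, 156.5576934814453), (52.16688537597656, 20.592193603515625), 78.69007110595703)
[[ 434.8 -261.5   17. ]
 [ 459.9 -256.7   17. ]
 [ 469.8 -320.7   17. ]
 [ 443.5 -326.    17. ]]
[[ 450.9 -291.2   12. ]
 [ 470.  -432.    12. ]]
```

View pics/w14d.png

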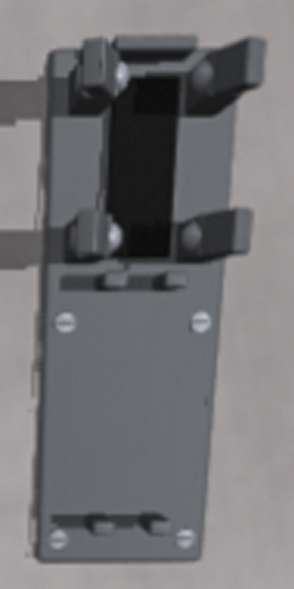

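View pics/w14t.png

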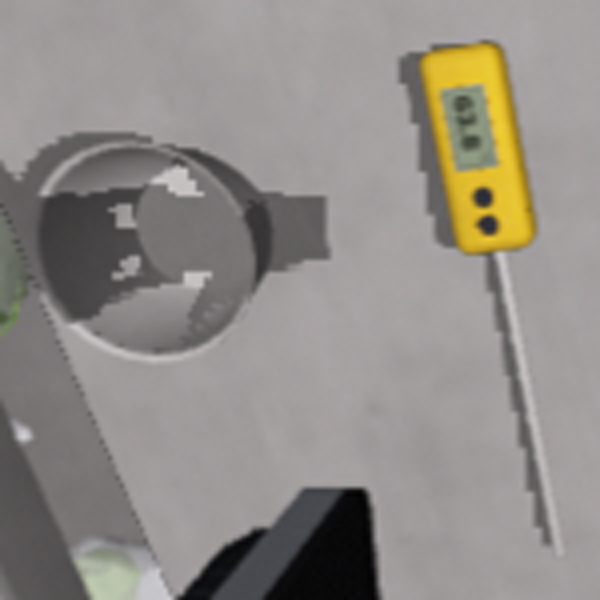

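Run:
```python
from h import *
import pickle
c,st=pickle.load(open("w14.pkl","rb"))
D=lambda x,y:(350+x/3.1,5+y/3.1);T=lambda x,y:(140+x/4,120+y/4)
for n,u,z in [("BL",D(37,558),6),("BR",D(203,558),6),("TL",D(50,50),6),("s1",D(65,321),7),("s2",D(201,321),7),("s3",D(57,539),7),("s4",D(185,538),7),
 ("f1",D(115,280),25),("f2",D(177,280),25),("f3",D(101,527),25),("f4",D(155,525),25),
 ("jNW",D(95,52),47),("jNE",D(250,52),47),("jSW",D(93,222),47),("jSE",D(238,222),47),
 ("h1",T(424,55),17),("h2",T(497,42),17),("h3",T(533,240),17),("h4",T(462,252),15),("tip",T(560,553),8),("pb",T(497,255),8)]:
    print(n,plane(c,[u],z,st)[0].round(1))
```

```text
BL [ 583.8 -329.7    6. ]
BR [ 655.  -329.7    6. ]
TL [ 581.5 -135.4    6. ]
s1 [ 591.2 -232.5    7. ]
s2 [ 645.5 -232.4    7. ]
s3 [ 591.9 -321.2    7. ]
s4 [ 646.3 -320.8    7. ]
f1 [ 606.3 -218.1   25. ]
f2 [ 629.6 -218.1   25. ]
f3 [ 606.3 -312.4   25. ]
f4 [ 628.  -311.6   25. ]
jNW [ 590.7 -147.6   47. ]
jNE [ 642.3 -147.4   47. ]
jSW [ 592.7 -200.5   47. ]
jSE [ 643.1 -200.3   47. ]
h1 [ 437.2 -262.4   17. ]
h2 [ 459.9 -258.5   17. ]
h3 [ 468.3 -320.6   17. ]
h4 [ 444.8 -325.    15. ]
tip [ 471.4 -436.     8. ]
pb [ 454.7 -327.6    8. ]
```

Run:
```python
from h import *
import pickle
c,st=pickle.load(open("w14.pkl","rb"))
S=viewer.read_camera("scene")
d=viewer.read_camera("side")
cv2.imwrite("pics/cup.png",np.hstack([cv2.resize(S["color"][280:370,310:440],None,fx=3,fy=3),cv2.resize(d["color"][250:340,270:400],None,fx=3,fy=3)]))
```

```text
(no output)
```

View pics/cup.png

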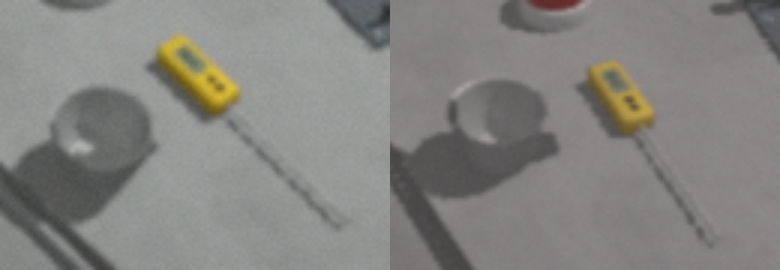

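Run:
```python
from h import *
import pickle
c,st=pickle.load(open("w14.pkl","rb"))
S=viewer.read_camera("scene");d=viewer.read_camera("side")
f=lambda c,u,s=None:(rays(c,[u],s)[0],rays(c,[u],s)[1][0])
P=tri([f(S,(345,318)),f(d,(306,286)),f(c,(178,182),st)]);print(P.round(1))
for z in (20,35,50): print(z,plane(c,[(206,176),(178,182)],z,st).round(1)[:,:2].tolist(),plane(S,[(344,318)],z).round(0),plane(d,[(306,286)],z).round(0))
```

```text
[ 358.7 -317.1   43.4]
20 [[383.4, -314.7], [346.6, -322.5]] [[ 370. -298.   20.]] [[ 361. -296.   20.]]
35 [[389.5, -311.6], [354.1, -319.1]] [[ 364. -308.   35.]] [[ 358. -312.   35.]]
50 [[395.5, -308.6], [361.7, -315.7]] [[ 358. -317.   50.]] [[ 354. -329.   50.]]
```

```bash
python3 go.py 452.4 -291.5 110 7.4
```

```text
t 21.25 grasp [ 529.9 -309.4  257.3] jawdir 0.08 deg j6 -0.61 width 85.3 F [ 0.2 -0.7  0.6]
 ydir [-0.001  1.     0.   ] xdir [-2.e-04  2.e-04 -1.e+00]
 shift tool mm [147.3  17.9 -77.5] units [ 0.7366  0.0897 -0.3874]
 roll need deg -7.32 units -0.0203
 shift after roll units [ 0.7366  0.1383 -0.3728]
```

>>> drive_tool(
  rows=[
    [0.04,0.02,-0.1,0],
    [0.1,0.03,-0.12,0],
    [0.14,0.03,-0.12,0],
    [0.14,0.01,-0.047,-0.01],
    [0.14,0,0,-0.0103],
    [0.12,0,0,0],
    [0.05,0,0,0],
    [0,0,0,0],
  ],
  jaw=-0.1,
  newtons=60,
)

```text
t: 21.92
position: [452.0, -291.7, 264.7]
eef_rot: [2.356, 1.567, 2.484]
ft_force: [-0.2, -0.9, 0.1]
width: 46.9
```

```bash
python3 go.py 452.4 -291.5 21 7.4;  python3 - <<'E'
from h import *
c,st=cap("wrist");cv2.imwrite("pics/w15.png",c["color"])
print(proj(c,[[452.4,-291.5,17]],st))
import pickle;pickle.dump((c,st),open("w15.pkl","wb"))
E
```

```text
t 21.92 grasp [ 451.5 -291.4  109.7] jawdir 7.32 deg j6 -0.79 width 46.9 F [-0.2 -0.9  0.1]
 ydir [-0.127  0.992  0.002] xdir [-0.0028  0.0022 -1.    ]
 shift tool mm [88.7 -0.5  1.1] units [ 0.4437 -0.0023  0.0053]
 roll need deg -0.08 units -0.0002
 shift after roll units [ 0.4437 -0.0023  0.0053]
[[322.13973857 206.53761797]]
```

View pics/w15.png

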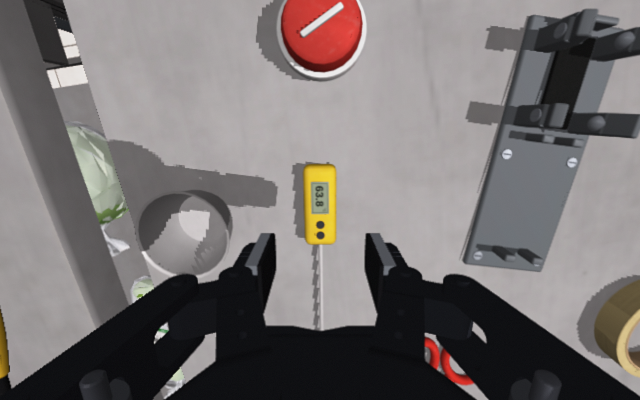

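Run:
```python
from h import *
import pickle
c,st=pickle.load(open("w15.pkl","rb"))
hsv=cv2.cvtColor(c["color"],cv2.COLOR_BGR2HSV)
m=((abs(hsv[...,0].astype(int)-25)<6)&(hsv[...,1]>150)&(hsv[...,2]>120)).astype(np.uint8);m[:,:290]=0;m[:,350:]=0
cs,_=cv2.findContours(m,0,2);k=max(cs,key=cv2.contourArea);r=cv2.minAreaRect(k);print(r)
print(plane(c,[r[0],(320,325),(320,246)],15,st).round(1))
crop(c,280,150,80,180,3.3,"w15t.png")
```

```text
((319.0, 203.5), (79.0, 32.0), 90.0)
[[ 449.7 -289.9   15. ]
 [ 465.  -403.    15. ]
 [ 455.2 -326.2   15. ]]
```

View pics/w15t.png

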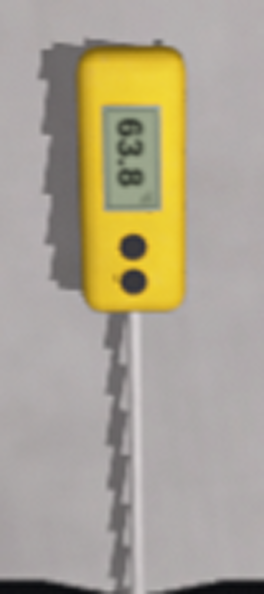

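>>> drive_tool(
  rows=[
    [0.08,0.003,0,-0.002],
    [0.12,0,0,0],
    [0.12,0,0,0],
    [0.07,0,0,0],
    [0.04,0,0,0],
    [0,0,0,0],
    [0,0,0,0],
  ],
)

```text
t: 22.55
position: [452.6, -292.0, 181.7]
eef_rot: [-0.804, 1.569, -0.664]
ft_force: [0.9, 0.3, 0.0]
width: 47.0
```

```bash
python3 go.py 451 -290.5 21 8;  python3 - <<'E'
from h import *
c,st=cap("wrist");cv2.imwrite("pics/w16.png",c["color"])
E
```

```text
t 22.55 grasp [ 452.8 -292.2   26.7] jawdir 8.03 deg j6 -0.80 width 47.0 F [0.9 0.3 0. ]
 ydir [-0.14   0.99  -0.001] xdir [ 0.0012 -0.001  -1.    ]
 shift tool mm [ 5.7  1.9 -1.6] units [ 0.0283  0.0095 -0.0078]
 roll need deg 0.03 units 0.0001
 shift after roll units [ 0.0283  0.0095 -0.0078]
```

View pics/w16.png

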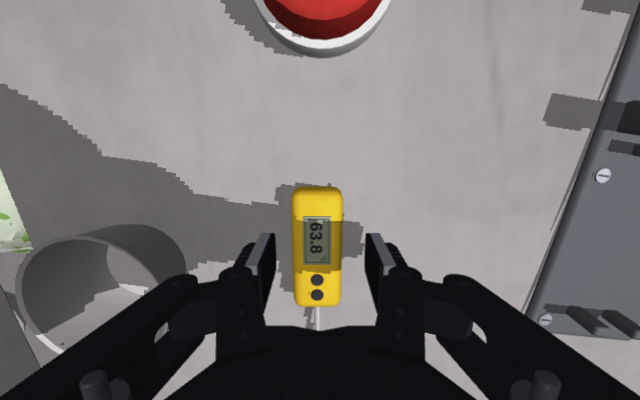

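```bash
python3 - <<'E'
from h import *
c,st=cap("wrist")
print(plane(c,[(317.5,246.5),(317.5,187),(317,305),(317,325)],[16][0],st).round(1))
E
python3 go.py 451 -290.5 21 8
```

```text
[[ 450.4 -288.4   16. ]
 [ 446.1 -257.5   16. ]
 [ 454.9 -322.9   16. ]
 [ 456.7 -335.7   16. ]]
t 22.65 grasp [ 452.9 -292.2   27. ] jawdir 8.04 deg j6 -0.80 width 47.0 F [-0.1  1.   0.4]
 ydir [-0.14   0.99  -0.002] xdir [ 0.0018 -0.0014 -1.    ]
 shift tool mm [ 6.   2.  -1.6] units [ 0.0298  0.01   -0.0081]
 roll need deg 0.04 units 0.0001
 shift after roll units [ 0.0298  0.01   -0.0081]
```

>>> drive_tool(
  rows=[
    [0.012,0.01,-0.008,0],
    [0.014,0,0,0],
    [0,0,0,0],
    [0,0,0,0],
  ],
)

```text
t: 22.98
position: [450.2, -289.9, 175.4]
eef_rot: [2.507, 1.571, 2.647]
ft_force: [-0.5, 0.2, 0.7]
width: 46.9
```

>>> drive_tool(
  rows=[
    [0,0,0,0],
    [0,0,0,0],
    [0,0,0,0],
    [0,0,0,0],
    [0,0,0,0],
    [0,0,0,0],
  ],
  jaw=1,
  newtons=60,
)

```text
t: 23.48
position: [450.3, -290.0, 175.6]
eef_rot: [-0.808, 1.57, -0.668]
ft_force: [-1.8, 1.1, 6.1]
width: 24.5
```

```bash
python3 go.py 618 -176 80 0.4;  python3 - <<'E'
from h import *
c,st=cap("wrist");crop(c,220,140,200,220,2.6,"w17.png")
E
```

```text
t 23.48 grasp [ 450.4 -290.1   20.6] jawdir 8.03 deg j6 -0.80 width 24.5 F [-1.8  1.1  6.1]
 ydir [-0.14  0.99 -0.  ] xdir [ 4.e-04 -3.e-04 -1.e+00]
 shift tool mm [-59.4  89.5 181.9] units [-0.2968  0.4476  0.9097]
 roll need deg 7.63 units 0.0212
 shift after roll units [-0.2968  0.5644  0.8422]
```

View pics/w17.png

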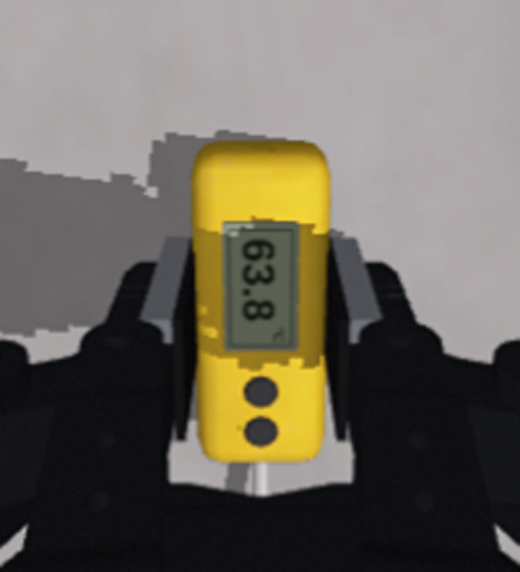

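>>> drive_tool(
  rows=[
    [-0.04,0,0,0],
    [-0.08,0,0,0],
    [-0.12,0,0,0],
    [-0.12,0,0,0],
    [-0.04,0.03,0.06,0],
    [0,0.06,0.12,0],
    [0,0.07,0.14,0],
    [0,0.07,0.14,0],
  ],
)

```text
t: 24.2
position: [536.0, -230.4, 255.5]
eef_rot: [-0.339, 1.571, -0.2]
ft_force: [0.5, -0.5, -0.7]
width: 24.4
```

>>> drive_tool(
  rows=[
    [0,0.07,0.14,0],
    [0,0.07,0.14,0],
    [0,0.05,0.11,0],
    [0,0.025,0.06,0.007],
    [0,0,0,0.007],
    [0,0,0,0.0072],
    [0,0,0,0],
    [0,0,0,0],
  ],
)

```text
t: 24.87
position: [618.1, -175.9, 254.9]
eef_rot: [2.712, 1.57, 2.721]
ft_force: [0.3, 0.3, -0.8]
width: 24.4
```

```bash
python3 go.py 618 -176 54 0.4;  python3 - <<'E'
from h import *
c,st=cap("wrist");cv2.imwrite("pics/w18.png",c["color"])
S=viewer.read_camera("scene");crop(S,370,200,110,110,5,"s18.png")
import pickle;pickle.dump((c,st),open("w18.pkl","wb"))
E
```

```text
t 24.87 grasp [ 618.1 -175.8   99.9] jawdir 0.49 deg j6 -0.36 width 24.4 F [ 0.3  0.3 -0.8]
 ydir [-0.009  1.     0.   ] xdir [-5.e-04  2.e-04 -1.e+00]
 shift tool mm [45.9 -0.2 -0. ] units [ 2.297e-01 -8.000e-04 -2.000e-04]
 roll need deg 0.09 units 0.0003
 shift after roll units [ 2.297e-01 -8.000e-04 -2.000e-04]
```

View pics/w18.png

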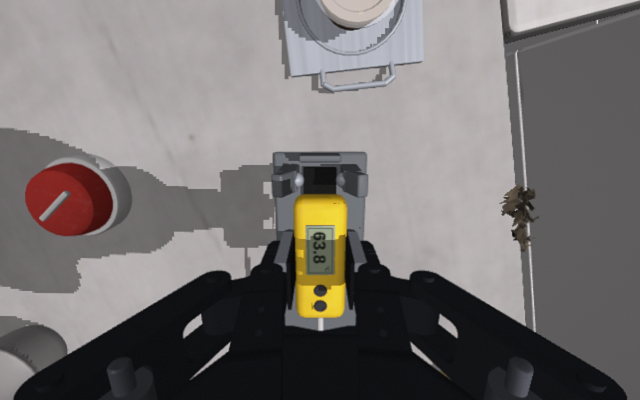

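View pics/s18.png

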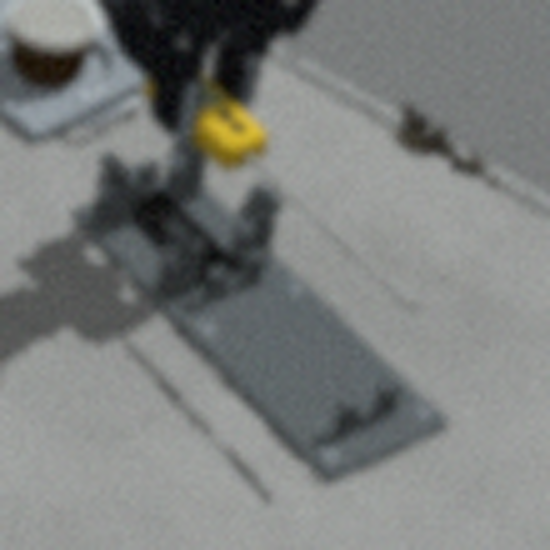

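Run:
```python
from h import *
import pickle
c,st=pickle.load(open("w18.pkl","rb"))
crop(c,250,140,140,130,5.5,"w18c.png")
print(plane(c,[(274,153),(367,153)],6,st).round(1));print(plane(c,[(299,181),(341,181)],33,st).round(1))
```

```text
[[ 582.4 -134.9    6. ]
 [ 652.3 -134.3    6. ]]
[[ 602.9 -150.2   33. ]
 [ 631.3 -150.    33. ]]
```

View pics/w18c.png

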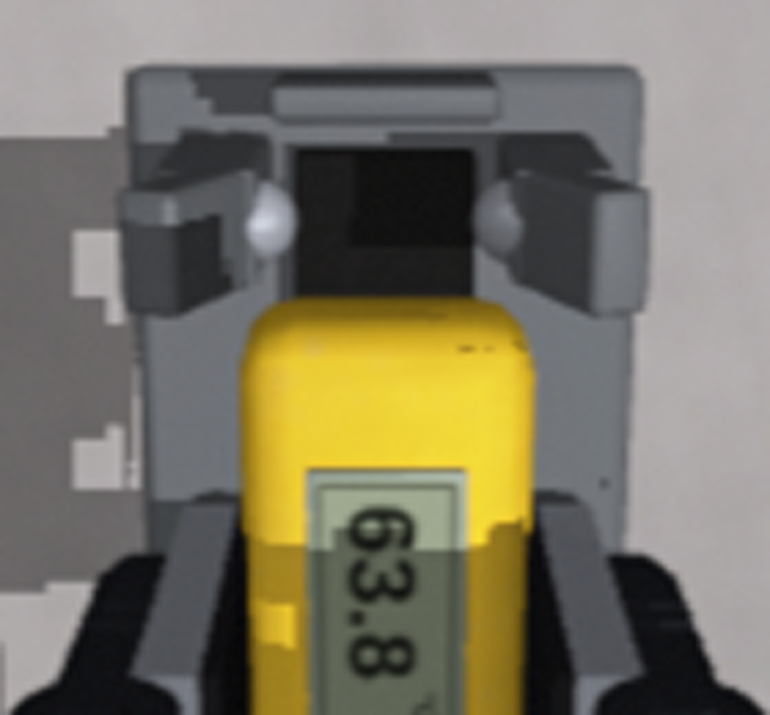

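```bash
python3 - <<'E'
from h import *
import pickle
c,st=pickle.load(open("w18.pkl","rb"))
print(plane(c,[(320.5,194.5),(294.5,215),(346.5,215),(320.5,317)],93,st).round(1))
E
python3 go.py 617.6 -176.5 56 0.4
```

```text
[[ 617.3 -143.2   93. ]
 [ 604.9 -153.5   93. ]
 [ 629.8 -153.3   93. ]
 [ 617.9 -211.    93. ]]
t 24.97 grasp [ 617.9 -176.2  100.1] jawdir 0.47 deg j6 -0.36 width 24.7 F [-0.2 -0.3 -0.9]
 ydir [-0.008  1.     0.   ] xdir [-3.e-04  2.e-04 -1.e+00]
 shift tool mm [44.1 -0.3 -0.3] units [ 0.2206 -0.0016 -0.0016]
 roll need deg 0.07 units 0.0002
 shift after roll units [ 0.2206 -0.0016 -0.0016]
```

>>> drive_tool(
  rows=[
    [0.06,0,0,0],
    [0.08,0,0,0],
    [0.05,0,0,0],
    [0.02,0,0,0],
    [0,0,0,0],
    [0,0,0,0],
  ],
)

```text
t: 25.47
position: [618.1, -176.5, 213.3]
eef_rot: [2.841, 1.571, 2.848]
ft_force: [0.5, -0.2, -0.9]
width: 24.3
```

```bash
python3 go.py 617.6 -176.5 30.6 0.4;  python3 - <<'E'
from h import *
c,st=cap("wrist");crop(c,220,130,200,220,2.7,"w19.png")
S=viewer.read_camera("side");crop(S,370,200,100,100,5,"s19.png")
E
```

```text
t 25.47 grasp [ 618.  -176.5   58.3] jawdir 0.40 deg j6 -0.36 width 24.3 F [ 0.5 -0.2 -0.9]
 ydir [-0.007  1.     0.   ] xdir [-1.e-04  0.e+00 -1.e+00]
 shift tool mm [27.7 -0.  -0.4] units [ 1.383e-01 -1.000e-04 -2.200e-03]
 roll need deg 0.00 units 0.0000
 shift after roll units [ 1.383e-01 -1.000e-04 -2.200e-03]
```

View pics/w19.png

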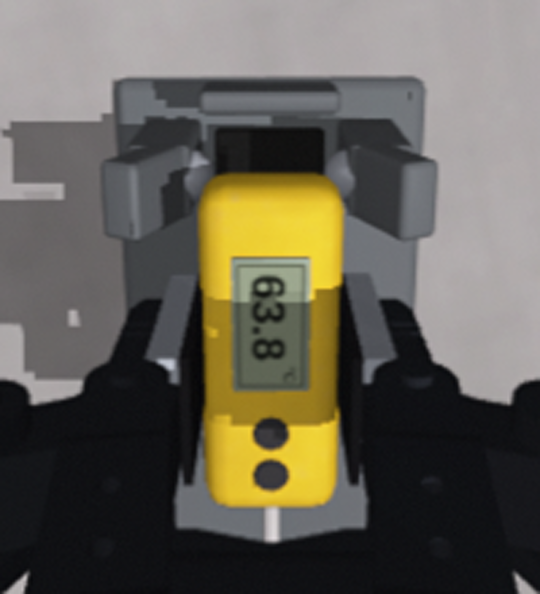

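View pics/s19.png

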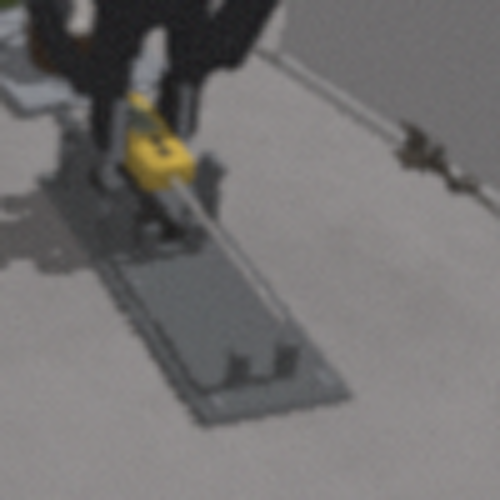

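Run:
```python
from h import *
S=viewer.read_camera("side")
p=proj(S,[[618.2,-321,46],[617.8,-212,46],[610.5,-312,25],[625.5,-312,25]]);print(((p-[370,200])*5).round(0))
S=viewer.read_camera("scene");crop(S,370,200,110,110,5,"s19b.png")
p=proj(S,[[618.2,-321,46],[617.8,-212,46],[610.5,-312,25],[625.5,-312,25]]);print(((p-[370,200])*5).round(0))
```

```text
[[275. 317.]
 [168. 177.]
 [244. 345.]
 [275. 339.]]
[[387. 374.]
 [231. 223.]
 [351. 400.]
 [377. 388.]]
```

View pics/s19b.png

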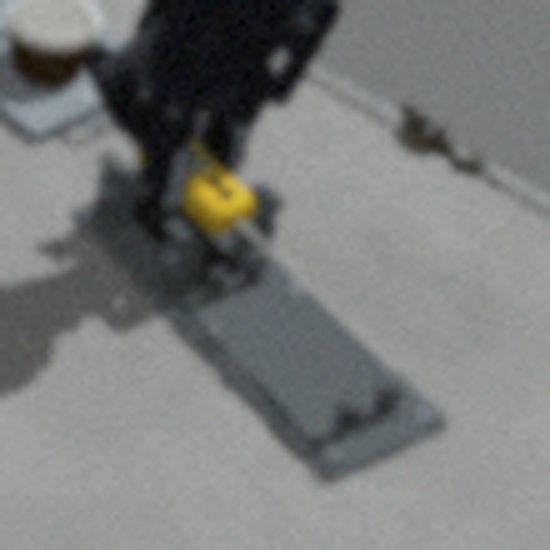

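Run:
```python
from h import *
ims=[viewer.read_camera("side")["color"].astype(float) for _ in range(4)]
im=np.mean(ims,0).astype(np.uint8)
cv2.imwrite("pics/s20.png",cv2.resize(im[225:285,390:450],None,fx=10,fy=10,interpolation=2))
```

```text
(no output)
```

View pics/s20.png

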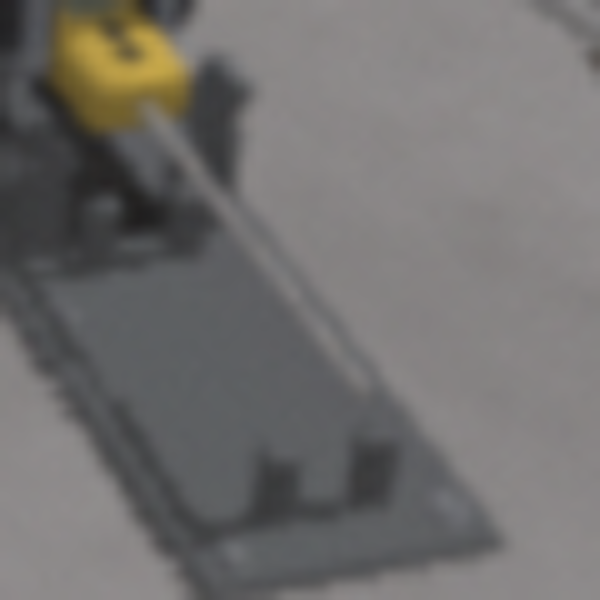

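>>> drive_tool(
  rows=[
    [0.012,0,0,0.0012],
    [0.012,0,0,0],
    [0,0,0,0],
    [0,0,0,0],
  ],
)

```text
t: 26.2
position: [617.9, -176.4, 208.2]
eef_rot: [2.823, 1.57, 2.822]
ft_force: [-0.2, 0.5, -0.7]
width: 24.9
```

>>> drive_tool(
  rows=[
    [0.008,0,0,0],
    [0.008,0,0,0],
    [0,0,0,0],
    [0,0,0,0],
  ],
)

```text
t: 26.53
position: [618.1, -176.5, 205.5]
eef_rot: [-0.668, 1.57, -0.668]
ft_force: [-0.5, -0.7, 2.7]
width: 24.4
```

>>> drive_tool(
  rows=[
    [0.008,0,0,0],
    [0.008,0,0,0],
    [0.008,0,0,0],
    [0,0,0,0],
  ],
)

```text
t: 26.87
position: [617.8, -176.4, 199.9]
eef_rot: [2.912, 1.57, 2.912]
ft_force: [0.4, -0.9, -0.7]
width: 24.6
```

>>> drive_tool(
  rows=[
    [0.008,0,0,0],
    [0.008,0,0,0],
    [0,0,0,0],
    [0,0,0,0],
  ],
)

```text
t: 27.2
position: [617.8, -176.4, 196.7]
eef_rot: [2.858, 1.57, 2.858]
ft_force: [-0.4, -1.0, -1.9]
width: 24.6
```

```bash
python3 go.py 617.6 -176.5 30.6 0.4;python3 - <<'E'
from h import *
ims=[viewer.read_camera("side")["color"].astype(float) for _ in range(2)]
im=np.mean(ims,0).astype(np.uint8)
cv2.imwrite("pics/s21.png",cv2.resize(im[225:285,390:450],None,fx=10,fy=10,interpolation=2))
E
```

```text
t 27.20 grasp [ 617.7 -176.3   41.7] jawdir -0.03 deg j6 -0.35 width 24.6 F [-0.4 -1.  -1.9]
 ydir [0.001 1.    0.   ] xdir [-9.e-04  3.e-04 -1.e+00]
 shift tool mm [11.1 -0.2 -0. ] units [ 0.0557 -0.0008 -0.0002]
 roll need deg -0.43 units -0.0012
 shift after roll units [ 0.0557 -0.0008 -0.0002]
```

View pics/s21.png

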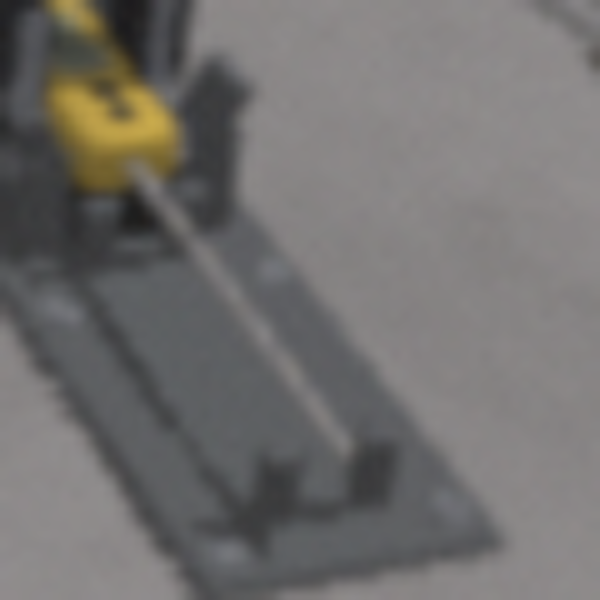

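Run:
```python
from h import *
S=viewer.read_camera("side")
q=[[617.8,-321,29],[617.8,-311,29],[617.8,-212,29],[608.5,-312,25],[627,-312,25],[610.5,-312,25],[625,-312,25],[584.3,-331,6],[655.8,-331,6]]
print(((proj(S,q)-[390,225])*10).round(0).tolist())
c,st=cap("wrist");crop(c,220,130,200,220,2.7,"w21.png")
S=viewer.read_camera("scene");crop(S,390,230,70,70,8,"s21b.png")
print(((proj(S,q)-[390,230])*8).round(0).tolist())
```

```text
[[339.0, 446.0], [318.0, 418.0], [130.0, 162.0], [279.0, 442.0], [357.0, 428.0], [288.0, 440.0], [349.0, 429.0], [206.0, 584.0], [509.0, 528.0]]
[[446.0, 402.0], [422.0, 378.0], [202.0, 158.0], [396.0, 402.0], [448.0, 379.0], [402.0, 399.0], [442.0, 381.0], [361.0, 526.0], [559.0, 434.0]]
```

View pics/w21.png

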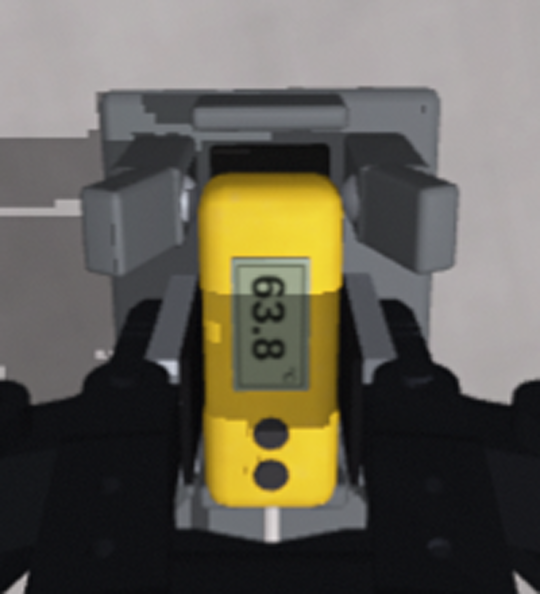

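View pics/s21b.png

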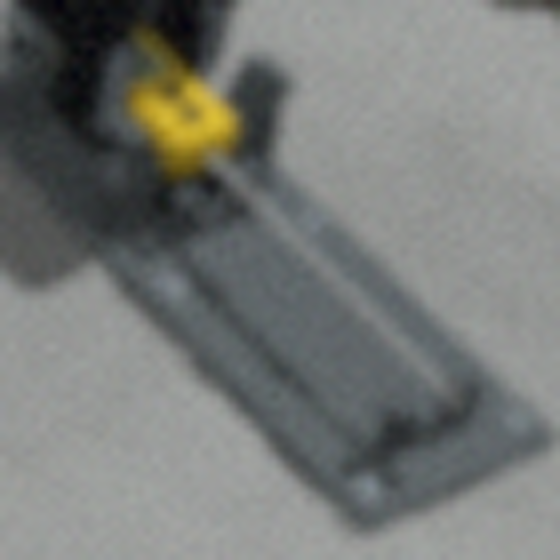

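Run:
```python
from h import *
import pickle
c,st=cap("wrist")
U=lambda x,y:(220+x/2.7,130+y/2.7)
print(plane(c,[U(188,198),U(350,198)],33,st).round(1), plane(c,[U(270,174),U(270,505)],36,st).round(1))
print(plane(c,[U(100,92),U(438,90)],6,st).round(1),plane(c,[U(195,97),U(347,97)],21,st).round(1))
crop(c,270,150,110,110,6,"w22.png")
```

```text
[[ 602.4 -148.6   33. ]
 [ 631.3 -148.6   33. ]] [[ 617.  -143.4   36. ]
 [ 617.  -210.7   36. ]]
[[ 581.9 -133.9    6. ]
 [ 651.7 -133.6    6. ]] [[ 603.  -132.5   21. ]
 [ 631.4 -132.5   21. ]]
```

View pics/w22.png

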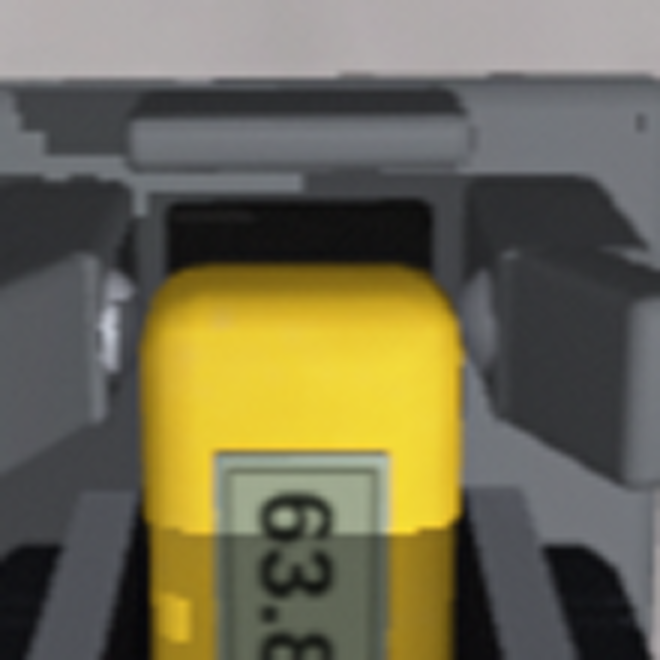

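Probe will land centred in the forks (gap centre ≈ 323, probe ≈ 319 at fork depth). Pressing down.

>>> drive_tool(
  rows=[
    [0.01,0,0,0],
    [0.01,0,0,0],
    [0.01,0,0,0],
    [0,0,0,0],
  ],
)

```text
t: 27.83
position: [617.9, -176.5, 190.9]
eef_rot: [-2.799, 1.571, -2.799]
ft_force: [-0.6, -1.3, -1.3]
width: 24.4
```

>>> drive_tool(
  rows=[
    [0.01,0,0,0],
    [0.008,0,0,0],
    [0,0,0,0],
    [0,0,0,0],
  ],
)

```text
t: 28.17
position: [617.8, -176.4, 187.1]
eef_rot: [2.907, 1.57, 2.906]
ft_force: [-0.3, -2.6, -4.0]
width: 24.6
```

>>> drive_tool(
  rows=[
    [0.006,0,0,0],
    [0.006,0,0,0],
    [0,0,0,0],
  ],
)

```text
t: 28.42
position: [618.1, -176.4, 185.6]
eef_rot: [-0.175, 1.571, -0.175]
ft_force: [-0.9, -0.4, 4.0]
width: 24.6
```

>>> drive_tool(
  rows=[
    [0.005,0,0,0],
    [0.004,0,0,0],
    [0,0,0,0],
  ],
)

```text
t: 28.67
position: [618.1, -176.4, 185.6]
eef_rot: [-0.748, 1.571, -0.748]
ft_force: [-9.4, 3.4, 22.0]
width: 24.3
```

```bash
python3 go.py 617.6 -176.5 30.6 0.4;python3 - <<'E'
from h import *
im=viewer.read_camera("side")["color"]
cv2.imwrite("pics/s23.png",cv2.resize(im[225:285,390:450],None,fx=9,fy=9,interpolation=2))
E
```

```text
t 28.67 grasp [ 618.1 -176.4   30.6] jawdir -0.02 deg j6 -0.35 width 24.3 F [-9.4  3.4 22. ]
 ydir [ 0.  1. -0.] xdir [ 1.e-04 -1.e-04 -1.e+00]
 shift tool mm [-0.  -0.1 -0.5] units [-0.0002 -0.0007 -0.0026]
 roll need deg -0.42 units -0.0012
 shift after roll units [-0.0002 -0.0007 -0.0027]
```

View pics/s23.png

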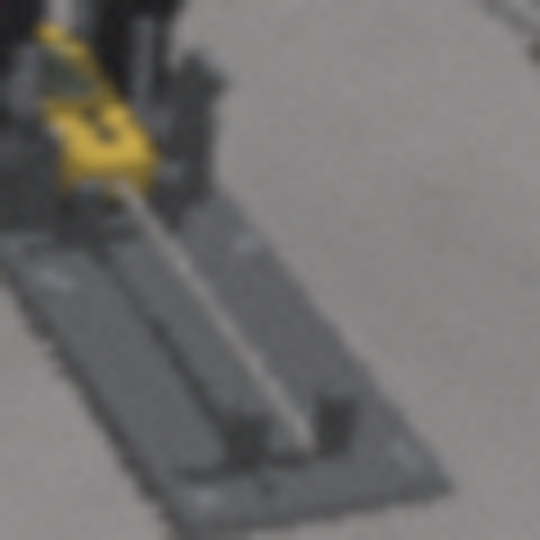

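Hard stop exactly at the seat height (underside 10 mm). Release gently and lift.

>>> drive_tool(
  rows=[
    [-0.009,0,0,0],
    [0,0,0,0],
  ],
)

```text
t: 28.88
position: [617.9, -176.3, 185.6]
eef_rot: [2.541, 1.571, 2.54]
ft_force: [-4.9, 1.8, 7.3]
width: 24.1
```

>>> drive_tool(
  rows=[
    [0,0,0,0],
    [0,0,0,0],
    [0,0,0,0],
    [0,0,0,0],
    [0,0,0,0],
    [0,0,0,0],
  ],
  jaw=-0.2,
)

```text
t: 29.38
position: [618.0, -176.4, 185.2]
eef_rot: [-0.486, 1.571, -0.486]
ft_force: [0.5, 0.0, -0.7]
width: 51.5
```

>>> drive_tool(
  rows=[
    [-0.03,0,0,0],
    [-0.08,0,0,0],
    [-0.12,0,0,0],
    [-0.15,0,0,0],
    [-0.15,0,0,0],
    [-0.15,0,0,0],
    [-0.15,-0.1,0,0],
    [-0.15,-0.15,0,0],
  ],
)

```text
t: 30.05
position: [617.9, -224.5, 383.2]
eef_rot: [0.325, 1.57, 0.327]
ft_force: [0.2, -0.3, -0.2]
width: 51.3
```

>>> drive_tool(
  rows=[
    [0,-0.15,0,0],
    [0,0,0,0],
    [0,0,0,0],
    [0,0,0,0],
  ],
)

```text
t: 30.38
position: [617.7, -255.6, 380.5]
eef_rot: [2.426, 1.57, 2.425]
ft_force: [-0.3, 0.9, -0.3]
width: 51.3
```

```bash
python3 go.py;python3 - <<'E'
from h import *
c,st=cap("wrist");cv2.imwrite("pics/w24.png",c["color"])
import pickle;pickle.dump((c,st),open("w24.pkl","wb"))
S=viewer.read_camera("scene");cv2.imwrite("pics/s24.png",S["color"])
S=viewer.read_camera("side");crop(S,370,190,110,100,6,"d24.png")
E
```

```text
t 30.38 grasp [ 617.6 -255.5  225.5] jawdir -0.05 deg j6 -0.46 width 51.3 F [-0.3  0.9 -0.3]
 ydir [0.001 1.    0.001] xdir [-7.e-04  6.e-04 -1.e+00]
```

View pics/w24.png

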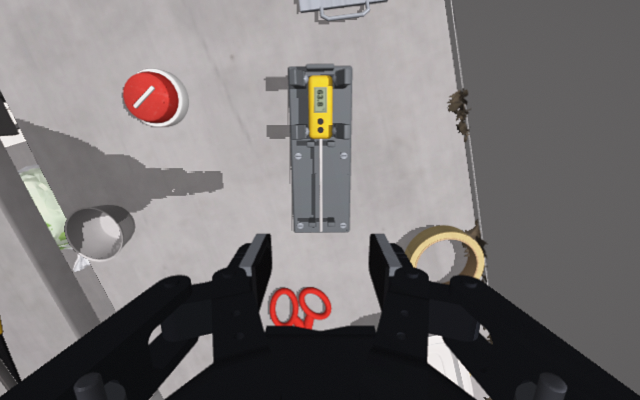

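View pics/s24.png

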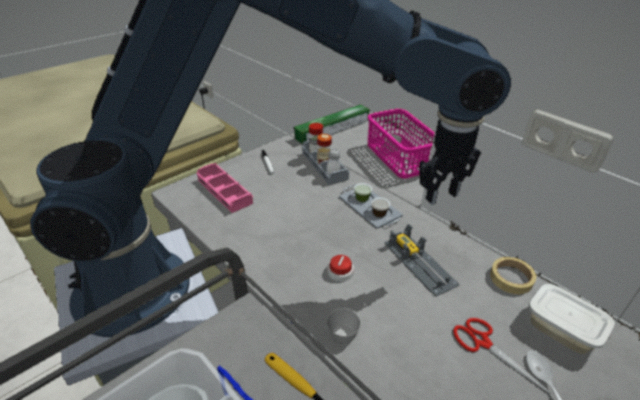

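View pics/d24.png

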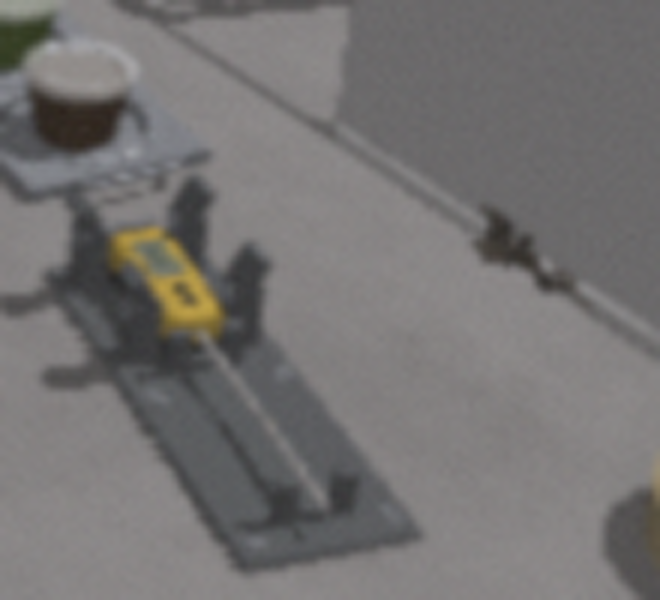

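Run:
```python
from h import *
import pickle
c,st=pickle.load(open("w24.pkl","rb"))
crop(c,280,60,80,180,3.3,"w24d.png");crop(c,285,60,70,85,8,"w24e.png")
```

```text
(no output)
```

View pics/w24d.png

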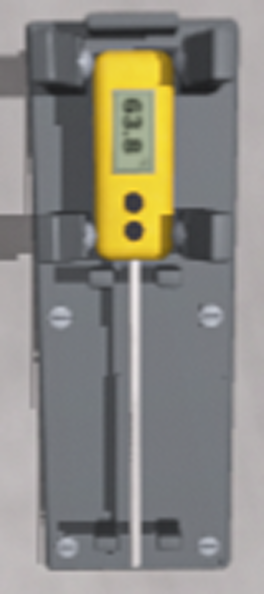

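View pics/w24e.png

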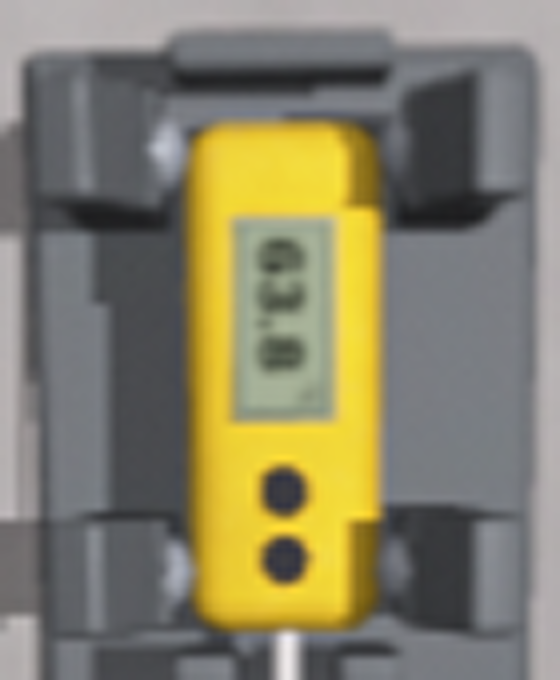

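Run:
```python
from h import *
import pickle
c,st=pickle.load(open("w24.pkl","rb"))
E=lambda x,y:(285+x/8,60+y/8);D=lambda x,y:(280+x/3.3,60+y/3.3)
print("balls",plane(c,[E(168,150),E(180,567)],31,st).round(1).tolist(),plane(c,[E(400,150),E(398,562)],31,st).round(1).tolist())
print("handle",plane(c,[E(284,122),E(284,629)],23,st).round(1).tolist())
print("tip",plane(c,[D(136,568)],18,st).round(1),"probe root",plane(c,[D(136,262)],18,st).round(1))
print("screws",plane(c,[D(60,317),D(211,316),D(67,546),D(208,545)],7,st).round(1).tolist())
print("base end",plane(c,[D(45,566),D(230,566),D(27,22),D(237,22)],6,st).round(1).tolist())
print("stop",plane(c,[E(280,32),E(280,78)],21,st).round(1).tolist())
print("forks",plane(c,[D(101,277),D(169,275),D(106,537),D(169,535)],25,st).round(1).tolist())
```

```text
balls [[602.6, -150.4, 31.0], [603.6, -202.9, 31.0]] [[632.5, -150.4, 31.0], [632.9, -202.3, 31.0]]
handle [[617.6, -146.0, 23.0], [617.6, -211.7, 23.0]]
tip [[ 618.4 -325.4   18. ]] probe root [[ 618.4 -212.9   18. ]]
screws [[591.2, -233.2, 7.0], [645.3, -232.9, 7.0], [592.0, -320.9, 7.0], [646.0, -320.5, 7.0]]
base end [[583.3, -329.5, 6.0], [654.8, -329.6, 6.0], [582.1, -135.0, 6.0], [652.0, -135.0, 6.0]]
stop [[617.1, -134.7, 21.0], [617.1, -140.3, 21.0]]
forks [[606.6, -217.4, 25.0], [629.4, -216.7, 25.0], [607.5, -310.4, 25.0], [630.3, -309.7, 25.0]]
```

The thermometer is seated, but about 2.5–3 mm short along −y. I'll regrip it and slide it +y while it's seated.

```bash
python3 go.py 617.8 -178 62 0
```

```text
t 30.53 grasp [ 617.9 -254.9  225.4] jawdir 0.03 deg j6 -0.46 width 51.1 F [ 0.2 -0.2 -0.2]
 ydir [-0.  1.  0.] xdir [-7.e-04  5.e-04 -1.e+00]
 shift tool mm [163.5  76.8  -0. ] units [ 0.8174  0.384  -0.    ]
 roll need deg 0.03 units 0.0001
 shift after roll units [ 8.174e-01  3.840e-01 -2.000e-04]
```

>>> drive_tool(
  rows=[
    [0,0.1,0,0],
    [0.05,0.14,0,0],
    [0.1,0.1,0,0],
    [0.15,0.044,0,0],
    [0.16,0,0,0],
    [0.16,0,0,0],
    [0.12,0,0,0],
    [0.077,0,0,0],
  ],
)

```text
t: 31.2
position: [617.3, -177.9, 214.3]
eef_rot: [2.781, 1.567, 2.781]
ft_force: [0.3, -0.4, -0.7]
width: 51.3
```

>>> drive_tool(
  rows=[
    [0,0,0,0],
    [0,0,0,0],
  ],
)

```text
t: 31.37
position: [618.0, -178.5, 217.1]
eef_rot: [2.791, 1.569, 2.791]
ft_force: [0.7, -0.2, 0.6]
width: 51.3
```

```bash
python3 go.py 617.8 -178 32 0
```

```text
t 31.37 grasp [ 617.8 -178.4   62.1] jawdir 0.01 deg j6 -0.35 width 51.3 F [ 0.7 -0.2  0.6]
 ydir [-0.  1.  0.] xdir [-1.2e-03  5.0e-04 -1.0e+00]
 shift tool mm [30.1  0.4  0. ] units [0.1505 0.002  0.    ]
 roll need deg 0.01 units 0.0000
 shift after roll units [0.1505 0.002  0.    ]
```

>>> drive_tool(
  rows=[
    [0.05,0,0,0],
    [0.06,0,0,0],
    [0.04,0,0,0],
    [0,0,0,0],
    [0,0,0,0],
  ],
)

```text
t: 31.78
position: [617.9, -179.0, 186.9]
eef_rot: [2.763, 1.57, 2.762]
ft_force: [0.4, 0.3, 0.8]
width: 51.2
```

>>> drive_tool(
  rows=[
    [0,0,0,0],
    [0,0,0,0],
    [0,0,0,0],
    [0,0,0,0],
    [0,0,0,0],
    [0,0,0,0],
  ],
  jaw=1,
  newtons=40,
)

```text
t: 32.28
position: [618.2, -179.1, 187.9]
eef_rot: [-0.378, 1.57, -0.379]
ft_force: [-0.3, 0.6, 5.0]
width: 25.2
```

>>> drive_tool(
  rows=[
    [0,0.005,0,0],
    [0,0.005,0,0],
    [0,0.004,0,0],
    [0,0,0,0],
    [0,0,0,0],
    [0,0,0,0],
  ],
)

```text
t: 32.78
position: [618.2, -176.9, 187.9]
eef_rot: [-0.854, 1.569, -0.854]
ft_force: [-0.3, -4.9, 5.4]
width: 24.7
```

```bash
python3 go.py 617.8 -175.5 32 0
```

```text
t 32.78 grasp [ 618.4 -177.2   32.9] jawdir -0.03 deg j6 -0.35 width 24.7 F [-0.3 -4.9  5.4]
 ydir [ 0.     1.    -0.001] xdir [ 0.0013 -0.0015 -1.    ]
 shift tool mm [ 0.9  1.7 -0.6] units [ 0.0046  0.0084 -0.0029]
 roll need deg -0.03 units -0.0001
 shift after roll units [ 0.0046  0.0084 -0.0029]
```

>>> drive_tool(
  rows=[
    [0,0.005,0,0],
    [0,0,0,0],
    [0,0,0,0],
  ],
)

```text
t: 33.03
position: [618.2, -175.9, 187.9]
eef_rot: [-0.812, 1.569, -0.813]
ft_force: [-1.1, -4.9, 5.4]
width: 25.1
```

>>> drive_tool(
  rows=[
    [0,0,0,0],
    [0,0,0,0],
    [0,0,0,0],
    [0,0,0,0],
    [0,0,0,0],
    [0,0,0,0],
  ],
  jaw=-0.2,
)

```text
t: 33.53
position: [618.0, -175.2, 187.2]
eef_rot: [2.517, 1.571, 2.516]
ft_force: [-0.1, 0.3, 0.9]
width: 51.3
```

>>> drive_tool(
  rows=[
    [-0.03,0,0,0],
    [-0.08,0,0,0],
    [-0.12,0,0,0],
    [-0.15,0,0,0],
    [-0.15,0,0,0],
    [-0.15,0,0,0],
    [-0.15,-0.1,0,0],
    [-0.15,-0.15,0,0],
  ],
)

```text
t: 34.2
position: [617.9, -223.4, 385.2]
eef_rot: [0.521, 1.57, 0.523]
ft_force: [0.6, -0.5, 0.4]
width: 51.5
```

>>> drive_tool(
  rows=[
    [0,-0.15,0,0],
    [0,0,0,0],
    [0,0,0,0],
    [0,0,0,0],
  ],
)

```text
t: 34.53
position: [617.8, -254.4, 382.6]
eef_rot: [2.386, 1.57, 2.385]
ft_force: [-0.3, 0.2, -0.5]
width: 51.4
```

```bash
python3 go.py;python3 - <<'E'
from h import *
c,st=cap("wrist")
import pickle;pickle.dump((c,st),open("w25.pkl","wb"))
crop(c,280,60,80,180,3.3,"w25d.png");crop(c,285,60,70,85,8,"w25e.png")
E
```

```text
t 34.53 grasp [ 617.7 -254.3  227.6] jawdir -0.04 deg j6 -0.46 width 51.4 F [-0.3  0.2 -0.5]
 ydir [0.001 1.    0.001] xdir [-7.e-04  7.e-04 -1.e+00]
```

View pics/w25d.png

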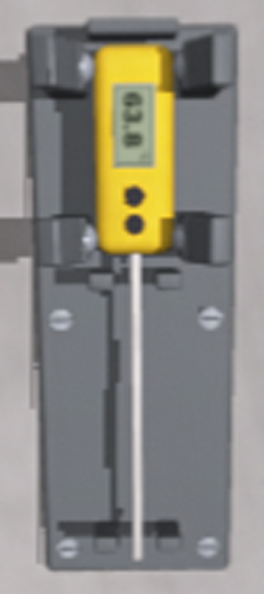

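View pics/w25e.png

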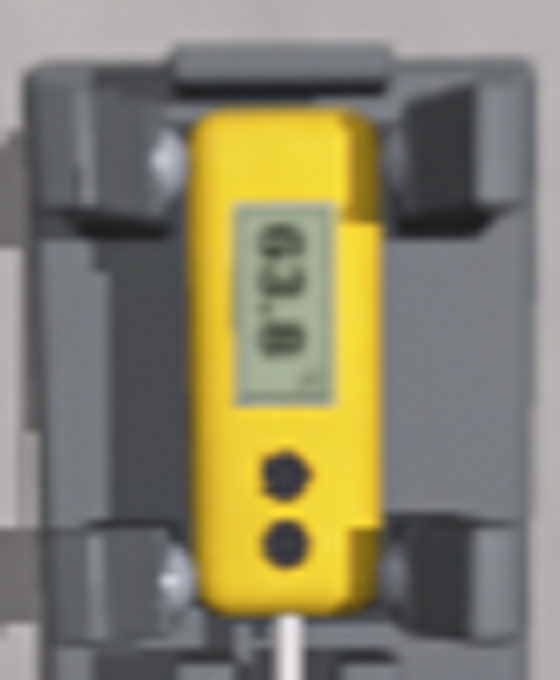

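Run:
```python
from h import *
S=viewer.read_camera("side");crop(S,300,120,150,160,3.7,"d26.png")
```

```text
(no output)
```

View pics/d26.png

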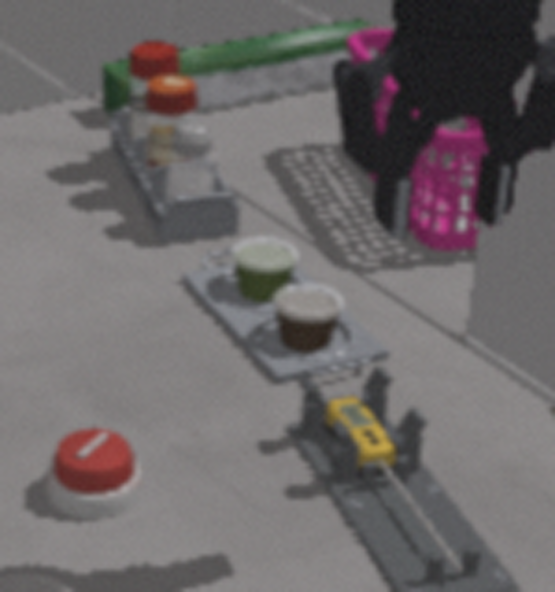

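The side view shows both jars and the shaker upright in the rack, both pots in the tray, the thermometer level in its dock, and the gripper clear of everything. Handing in.

```bash
python3 -c "
from bench import manip
print(manip.hand_in())"
```

```text
the job is handed in; nothing more can be done
None
```

I handed the job in at about 34.5 s. The work followed the order asked: spice jar to the far pocket, salt shaker to the near pocket, sauce pot to the empty well, then the thermometer pressed into its dock.

- **Last checks:** the final pictures show all the pieces upright in place, the racked jar and pot where they were, and the gripper well clear. The thermometer met a hard stop at its home height, and its probe lies in both pairs of forks.
- **Mended:** after the first press the thermometer sat about 2.5 mm short along the dock (toward −y), so I gripped it again and slid it about 3 mm toward the end stop.
- **Checks that disagreed:** afterwards the handle measured within about 1 mm of centre between the sprung balls, but the probe tip still suggested about 2 mm toward −y. I left it there.

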